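# Clamp a screening can with the star wheel

### The job

Stand the grey screening can upright on the bed of the green bench clamp, between the moving jaw and the stop block, and let go of it. Then wind the clamp shut by pushing the spokes of its star wheel clockwise (seen from above), one after another, until the can is held firmly and the wheel turns noticeably stiffer, but stop before the thin can is crushed. Do not force the wheel, and leave the other things on the bench where they are.

Things in the scene. Friction and masses are not known exactly. Their poses are not given: they have to be found in the camera images.
- can_centre (a point): Centre (half-way up) of the loose grey metal screening can, a square upright box about 22 x 22 mm and 40 mm tall with a hole in the top, 60 g; its z axis points up, x and y square to its sides.
- can: The same can; origin at the centre of its underside. To be clamped across two opposite sides.
- clamp: Green bench clamp, fixed to the bench; origin under the middle of its base plate (100 mm along its x, 250 mm along its y, 12 mm thick; its top is the bed). Star wheel at the -y end on a housing that covers y = -92 to -18 mm, x = -37 to 37 mm, 50 mm tall. At the +y end an adjustable stop block, 28 mm tall, 34 mm wide face square to y, bolted anywhere from y = 86 to 101 mm (not measured).
- jaw: Moving jaw, flat steel face 34 mm wide, 25 mm tall, on firm rubber buffers; origin at the middle of that face's lower edge. It slides along x = 0 of the clamp towards +y as the wheel is turned clockwise, about 12 mm per radian, and pushes the can along until it meets the stop block. It stays where it is when the wheel is let go. At the start it is at y = 40 to 49 mm of the clamp; the gap is open to +x and -x.
- wheel: Star wheel lying flat, turning about a vertical axis at x = 0, y = -55 mm of the clamp; origin on the axis at the height of the spokes, 70 mm above the bench. Hub 42 mm across, its top 83 mm above the bench. Five straight steel spokes 10 mm thick, 72 degrees apart, each with an 18 mm ball centred 70 mm from the axis. The first lies along the wheel's x axis and has the red ball; the others are black.
- red_ball (a point): Centre of the red ball on the wheel's first spoke. Clockwise from above closes. A friction brake holds the wheel where it is left: while it turns freely it takes a push of 5 to 6.5 N on a spoke 60 to 50 mm from the axis; once the can is pinched the push rises with every mm. The can is firmly held when the push is 1.5 to 1.9 times the free one; at about 2.4 times it is crushed. 25 N on the wheel forces it.
- reel: Bystander: blue and white solder reel, 60 mm across, 39 mm tall; origin at the centre of its underside.
- tape: Bystander: roll of black tape lying flat, 62 mm across, 19 mm tall; origin at the centre of its underside.
- loupe_black: Bystander: black eyeglass loupe, 41 mm across, 34 mm tall; origin at the centre of its underside.

How it is judged (in metres and radians):
On the way, in this order (a step that is already met when the one before it is completed fails the run):
1. the can stands on the bed between moving jaw and stop block, let go (x of can in the frame of clamp between -0.014 and 0.014 m and y of can in the frame of clamp between 0.045 and 0.092 m and height (world z) of can below 0.016 m and angle between can's own z axis and vertical below 0.1 rad and contact force between the fingers and can below 0.1 N), for 0.2 s.
2. the moving jaw pinches the can (contact force between jaw and can above 4 N), for 0.1 s.
At the end, for the whole second after the job is handed in: The can stands upright (within 6 degrees) on the bed, between moving jaw and stop block, within 14 mm of their middle line, at rest, and the moving jaw presses on it with more than 8 N (contact force between jaw and can above 8 N and y of can in the frame of clamp above 0.068 m and x of can in the frame of clamp between -0.014 and 0.014 m and height (world z) of can between 0.008 and 0.017 m and angle between can's own z axis and vertical below 0.1 rad and linear speed of can below 0.02 m/s); the robot touches nothing.
It fails at once if the can is crushed: the moving jaw presses on it with more than 36 N (contact force between jaw and can above 36 N).
It fails at once if the wheel is forced: the robot pushes on it with more than 25 N (contact force between any of the fingers, the arm and wheel above 25 N).
It fails at once if a bystander is moved by more than 20 mm (distance of any of reel, tape, loupe_black from where it was at the start of the episode above 0.02 m).
It also fails if it takes over 72 s, if anything falls off the work surface, if the arm or the gripper's body presses on something with over 40 N, if the wrist force passes 120 N, or if a joint passes its speed limit or range.

### The arm

A 6-joint arm with a two-finger parallel gripper is mounted at the origin on a cart in front of the work surface, level with it; the furniture and walls round the work are solid. World frame = base frame: x ahead of the robot, y to its left, z up, the work surface at z = 0. Lengths are in m, angles in degrees, forces in N, time in s.
With the tool pointing down it reaches from about 0.3 to 0.75 m from the base axis. Payload 8.5 kg.
Tool frame: the origin (TCP) lies between the finger pads; the fingertips stand 17 mm ahead of it and the grasp point (between the pads) lies 2 mm behind it (env.tip_reach is the distance from the TCP to the fingertips, in m); z points along the fingers, y is the line along which they close (so a half turn about z gives the same grasp; the last joint's range is limited). The gripper opens to 85 mm and grips with 20 to 120 N. Pads are 22 mm wide; open, the fingers measure 114 mm over their backs; the gripper's body (76 mm by 85 mm) begins 54 mm behind the grasp point. The pads swing forward as they close: fully open they stand 13 mm farther back than shut.
Start: joints at [53.612, 21.807, 74.336, -0, 83.858, -12.336], TCP at [0.224, 0.502, 0.215] pointing down, gripper open.
Joint ranges: [-178.18, 178.18], [-50.72, 133.34], [12.68, 142.11], [-81.47, 261.47], [9.98, 163.14], [-165.26, 165.26]. Speed limits (degrees/s): [136.94, 136.94, 180, 180, 180, 180].

### API

Orientations are given as a 3x3 rotation matrix whose columns are the frame's x, y, z axes.
In Python, from rig import env, viewer gives the robot as it stands.
- The arm moves only by the tool move_arm, never from a script. Its argument "motion" is a list of rows, each a list of 2 entries, a list of its own where there are three numbers: the shift along the tool's x, y, z normalised to -1 to 1, where 1 is 50 mm, then the turn, a rotation vector about the tool's x, y, z normalised to -1 to 1, where 1 is 8 degrees. A call has 1 to 20 rows; each row shifts and turns the commanded pose from where the row before left it, along the tool's axes as they then stand; what a row does not reach is not made up. A row lasts 1/10 s, in which the tool goes at most 50 mm and 8.59 degrees, less where a joint would pass 70% of its speed; a pose out of reach is approached as far as the arm can. A call with a number of a shift or a turn outside -1 to 1 is refused whole. A call with a gripper value outside its range is refused whole. "claw" is the closure, from 0 (fully open) to 1 (shut), set as the call begins (left out, the last holds). The fingers move at their own pace and stop on an object; "force" is the grip in N (left out, the last holds). Time passes only in rows, so rows that do not move let the fingers close. It gives the time, the measured TCP pose, the force, the opening and the grip force at its end, in the units of the state.
- env.observe(): the state, without advancing time (a new reading comes with each control period).
- viewer.get_image(name): name is "scene" or "top" or "wrist"; returns a dict with "frame" (384x512x3 uint8, red, green, blue), "depth" (384x512 float32, m along the optical axis (not along the pixel's ray), 0 where there is no reading), "fx", "fy", "cx", "cy" (pixels), "k1" (the pictures are not rectified: a ray, as slopes to the right and down, at radius r is drawn at 1 + k1 r^2 times it, then the intrinsics apply), "eye" and "attitude" of the camera in the world; the wrist camera has in their place "T_tool_cam" (4x4, takes a point from camera to tool coordinates, whose origin is the TCP and whose axes are the flange's). Camera axes: x right, y up, looking along -z (the intrinsics and any distortion apply to the point x, -y, -z); pixel columns grow to the right and rows downward; lengths in m; the calibration is good to about 2 mm. A picture is of the moment at which its call begins: read the wrist's pose just before it.
- env.close_job(): hands the job in; it is judged then, once.
The state is a dict: "time_s": time; "q": joint angles; "qvel": joint speeds; "joint_efforts": joint torques, N m; "position": TCP position; "tool_rot": TCP orientation; "ft_force": force on the tool from outside, world axes, zero at the start; "wrist_torque": the same for the moment, N m; "grip_width": finger opening in m; "gripper_force": force on a finger pad.
Only numpy, scipy, OpenCV 4.12 (cv2) and the standard library are available. Lean on these libraries where they do the work, as an engineer would, in place of code of your own. Each camera call takes 0.05 s, during which the arm holds its last target. There are 200 camera calls.

## Working session

There is one attempt and no reset: what is moved stays moved. The work goes in short steps, Python scripts to look and compute and a tool call to move; the robot and the scene stay as the last step left them, time stands still between calls to the robot, and variables do not carry over. Pictures are saved under pics/ and viewed, at most 10 in all, crops included, and the job is handed in when it is done.

Besides the shell and the picture viewer there is one more tool, called after "Request:" by a JSON object that holds its "op" and its "data". move_arm: Moves the arm, as the interface text tells. Scaled input: -1 to 1 covers 50 mm each way for a shift and 8 degrees each way for a turn. Its arguments: {"type":"object","properties":{"motion":{"type":"array","items":{"type":"array"}},"claw":{"type":"number"},"force":{"type":"number"}},"required":["motion"]}

```bash
ls; mkdir -p pics
python3 - <<'E'
from rig import env, viewer
import cv2, numpy as np, pickle
s=env.observe(); print(s['time_s'],s['position'],s['tool_rot'],s['grip_width'],s['ft_force'],env.tip_reach)
d={}
for n in ['scene','top']:
    v=viewer.get_image(n); d[n]=v; cv2.imwrite(f'pics/{n}0.png',v['frame'][:,:,::-1]); print(n,v['fx'],v['fy'],v['cx'],v['cy'],v['k1'],v['eye'],v['attitude'])
pickle.dump(d,open('v0.pkl','wb'))
E
```

```text
pics
0.0 [0.22396499 0.50197343 0.214395  ] [[-9.13170584e-01  4.07576582e-01 -9.02252466e-04]
 [ 4.07577447e-01  9.13169839e-01 -1.21198560e-03]
 [ 3.29932792e-04 -1.47448735e-03 -9.99998859e-01]] 0.08542839191491529 [ 0.34171337 -0.23641277  0.76183491] 0.017
scene 440.1590769852813 440.1590769852813 259.3014795807276 195.60557425173536 0.024461364203137794 [-0.1758743  -0.32714523  0.51048219] [[ 0.50708893  0.38359406 -0.77182667]
 [-0.86170952  0.20712252 -0.46320294]
 [-0.01781921  0.89997548  0.43557619]]
top 379.0891305946108 379.0891305946108 253.42112558513637 193.67240085695045 -0.02794521850578909 [0.47953582 0.13696791 1.03478498] [[-0.02517943  0.99486128 -0.09806646]
 [-0.99929302 -0.02230857  0.03026213]
 [ 0.0279189   0.09875911  0.99471965]]
```

View pics/top0.png

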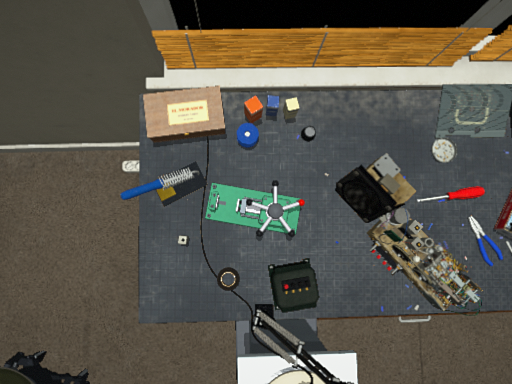

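View pics/scene0.png

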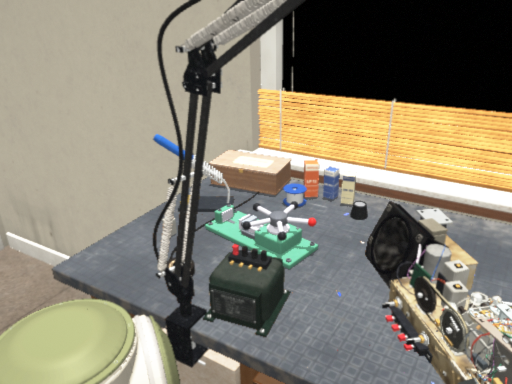

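Top view: the can is at about (183,240), the clamp bed runs (208,200)-(300,230), the red ball is at (302,203), the reel is at (248,134), the loupe at (308,132) and the tape at (228,279). There is a black transformer at (294,285). The scene view shows a lamp arm in front. Next I'll enlarge the top view and measure.

```bash
cat > h.py <<'E'
import numpy as np, cv2, pickle
def rays(v,px):
    px=np.atleast_2d(px).astype(float)
    K=np.array([[v['fx'],0,v['cx']],[0,v['fy'],v['cy']],[0,0,1.]])
    n=cv2.undistortPoints(px[:,None],K,np.array([v['k1'],0,0,0.])).reshape(-1,2)
    return np.c_[n[:,0],-n[:,1],-np.ones(len(n))]
def cam(v,obs=None):
    if 'eye' in v: return np.array(v['attitude']),np.array(v['eye'])
    T=np.array(v['T_tool_cam']);R=np.array(obs['tool_rot']);return R@T[:3,:3],R@T[:3,3]+np.array(obs['position'])
def onplane(v,px,z,obs=None):
    R,e=cam(v,obs); d=rays(v,px)@R.T
    return e+d*((z-e[2])/d[:,2])[:,None]
def bydepth(v,px,obs=None):
    R,e=cam(v,obs); px=np.atleast_2d(px); d=rays(v,px)
    z=np.array([v['depth'][int(round(b)),int(round(a))] for a,b in px])
    return e+(d*z[:,None])@R.T
def project(v,P,obs=None):
    R,e=cam(v,obs); p=(np.atleast_2d(P)-e)@R; s=np.c_[p[:,0]/-p[:,2],-p[:,1]/-p[:,2]]
    s=s*(1+v['k1']*(s**2).sum(1,keepdims=True)); return s*v['fx']+[v['cx'],v['cy']]
E
python3 - <<'E'
from h import *
from rig import env,viewer
d=pickle.load(open('v0.pkl','rb'));t=d['top'];f=t['frame']
for n,p in dict(can=(183,240),reel=(248,134),loupe=(308,132),tapeedge=(219,279),tapec=(228,279),hub=(275,211),red=(302,203),stop=(216,203),transf=(294,285),speaker=(365,190),lampblk=(263,320),bl=(50,362),cord=(204,200),cord2=(215,265),bed=(232,195),base0=(300,350),arm=(290,345)).items(): print(n,bydepth(t,p).round(3))
print('tcp px',project(t,[[.224,.502,.215],[0,0,0]]).round())
o=env.observe(); w=viewer.get_image('wrist'); pickle.dump((o,w),open('w0.pkl','wb'))
a=cv2.resize(f[165:325,115:335][:,:,::-1],None,fx=2.5,fy=2.5,interpolation=2)
b=cv2.resize(w['frame'][:,:,::-1],(248,186)); c=np.zeros((400,800,3),np.uint8); c[:400,:550]=a; c[:186,552:]=b
cv2.imwrite('pics/a.png',c)
E
```

```text
can [[0.461 0.293 0.039]]
reel [[0.74  0.117 0.034]]
loupe [[ 0.745 -0.047  0.028]]
tapeedge [[0.356 0.203 0.016]]
tapec [[ 0.353  0.18  -0.001]]
hub [[0.528 0.055 0.083]]
red [[ 0.547 -0.015  0.076]]
stop [[0.555 0.206 0.037]]
transf [[0.348 0.017 0.111]]
speaker [[ 0.58  -0.188  0.05 ]]
lampblk [[0.261 0.092 0.079]]
bl [[-0.093  1.029 -0.761]]
cord [[0.567 0.241 0.   ]]
cord2 [[ 0.391  0.214 -0.002]]
bed [[0.578 0.164 0.015]]
base0 [[0.247 0.031 0.28 ]]
arm [[0.247 0.046 0.245]]
tcp px [[ 70. 359.]
 [299. 413.]]
```

View pics/a.png

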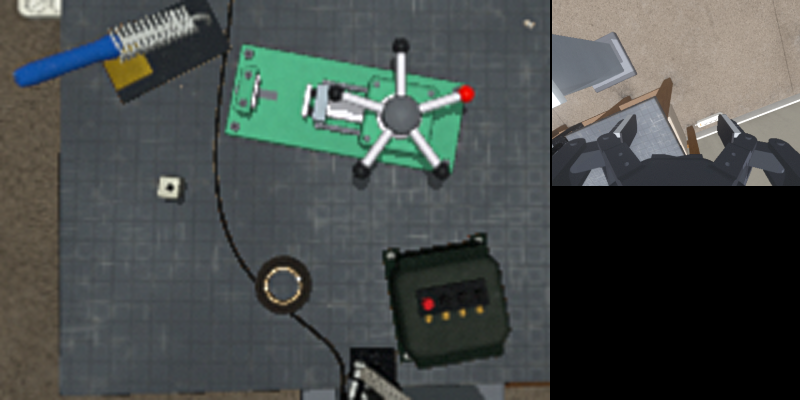

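The crop shows the clamp with its stop at (250,92), the jaw at (315,100) and the hub at (400,113). The red ball is at (466,94) and the can at (170,188). A lamp arm comes in from the lower edge at (370,370), and I need its extent because it may obstruct the robot arm.

Run:
```python
from h import *
d=pickle.load(open('v0.pkl','rb'))
for n in d:
    v=d[n];yy,xx=np.mgrid[0:384:2,0:512:2];px=np.c_[xx.ravel(),yy.ravel()]
    ok=v['depth'][px[:,1],px[:,0]]>0; P=bydepth(v,px[ok])
    m=(P[:,2]>.13)&(P[:,0]>-.1)&(P[:,0]<.7)&(abs(P[:,1])<.5); Q=P[m]; print(n,m.sum())
    for z in np.arange(.13,.9,.05):
        q=Q[(Q[:,2]>=z)&(Q[:,2]<z+.05)]
        if len(q): print(round(z,2),len(q),q.min(0).round(3),q.max(0).round(3))
t=d['top'];f=t['frame'];hsv=cv2.cvtColor(f,cv2.COLOR_RGB2HSV)
# red ball
m=cv2.inRange(hsv,(0,150,120),(6,255,255))|cv2.inRange(hsv,(174,150,120),(180,255,255));m[:,:290]=0;m[:,312:]=0;m[:190]=0;m[220:]=0
M=cv2.moments(m,True);c=(M['m10']/M['m00'],M['m01']/M['m00']);print('red',M['m00'],c,onplane(t,c,.070))
# clamp green
g=cv2.inRange(hsv,(60,70,60),(90,255,255));g[:165]=0;g[250:]=0;g[:,:200]=0;g[:,310:]=0
cs,_=cv2.findContours(g,0,1)
pts=np.vstack([c for c in cs if len(c)>5]).reshape(-1,2)
# plane points on bed only: use depth heights
P=bydepth(t,pts);h=P[:,2];print('heights',np.percentile(h,[5,50,95]))
bp=pts[(h>.003)&(h<.022)]
B=onplane(t,bp,.012);print(cv2.minAreaRect((B[:,:2]*1000).astype(np.float32)))
# can: by height
yy,xx=np.mgrid[225:255,168:198];px=np.c_[xx.ravel(),yy.ravel()];P=bydepth(t,px);m=(P[:,2]>.03)
gm=cv2.cvtColor(f,cv2.COLOR_RGB2GRAY)[px[:,1],px[:,0]]
m2=m|(gm>150)
for k in (m,gm>150):
    C=onplane(t,px[k],.040);r=cv2.minAreaRect((C[:,:2]*1000).astype(np.float32));print('can',k.sum(),C.mean(0),r)
# hub
yy,xx=np.mgrid[190:235,255:300];px=np.c_[xx.ravel(),yy.ravel()];P=bydepth(t,px);k=P[:,2]>.079
print('hub',k.sum(),P[k].mean(0),np.median(P[k],0), (P[k].max(0)-P[k].min(0)))
```

```text
scene 5615
0.13 539 [ 0.012 -0.371  0.131] [0.603 0.397 0.18 ]
0.18 3028 [-0.056 -0.077  0.18 ] [0.573 0.402 0.23 ]
0.23 191 [0.214 0.008 0.231] [0.264 0.065 0.28 ]
0.28 185 [ 0.212 -0.007  0.28 ] [0.252 0.045 0.33 ]
0.33 209 [ 0.213 -0.022  0.33 ] [0.237 0.03  0.38 ]
0.38 367 [ 0.204 -0.047  0.38 ] [0.234 0.043 0.43 ]
0.43 722 [ 0.176 -0.13   0.43 ] [0.247 0.042 0.48 ]
0.48 374 [ 0.162 -0.161  0.48 ] [0.221 0.005 0.497]
top 820
0.13 199 [ 0.232 -0.428  0.13 ] [0.616 0.398 0.18 ]
0.18 99 [0.224 0.027 0.18 ] [0.578 0.411 0.229]
0.23 115 [0.199 0.008 0.231] [0.267 0.459 0.28 ]
0.28 125 [ 0.205 -0.004  0.28 ] [0.263 0.496 0.329]
0.33 108 [ 0.216 -0.015  0.33 ] [0.261 0.499 0.379]
0.38 78 [ 0.228 -0.033  0.38 ] [0.26  0.5   0.416]
0.43 61 [ 0.248 -0.02   0.443] [0.292 0.496 0.48 ]
0.48 35 [0.277 0.459 0.481] [0.291 0.481 0.501]
red 34.0 (301.2352941176471, 201.91176470588235) [[ 0.55068595 -0.01442535  0.07      ]]
heights [-0.00121511  0.01084787  0.04369837]
((540.62158203125, 107.56546020507812), (248.97950744628906, 101.06900787353516), 78.4492416381836)
can 78 [0.46252364 0.2953726  0.04      ] ((476.9711608886719, 301.41668701171875), (58.4629020690918, 76.55497741699219), 64.44770050048828)
can 48 [0.46243878 0.29542409 0.04      ] ((462.2232360839844, 295.20550537109375), (20.58565902709961, 18.067934036254883), 88.58567810058594)
hub 117 [0.52693969 0.05759221 0.13009035] [0.52880278 0.05437726 0.08119263] [0.07661762 0.12362574 0.95574287]
```

```bash
cat > plan.py <<'E'
from rig import env,viewer
import numpy as np
from scipy.spatial.transform import Rotation as Ro
def plan(pos,yaw,s=None):
    """units still to go: turn (tool rotvec/8deg), shift in the tool frame after the turn (/50mm)"""
    s=s or env.observe(); R=np.array(s['tool_rot']); a=np.radians(yaw); c,q=np.cos(a),np.sin(a)
    T=np.array([[-q,c,0],[c,q,0],[0,0,-1.]])
    rv=np.degrees(Ro.from_matrix(R.T@T).as_rotvec())/8
    dp=np.array(pos)-s['position']
    print('t',s['time_s'],'pos',np.round(s['position'],4),'yaw',np.degrees(np.arctan2(R[1,1],R[0,1])).round(2),'F',np.round(s['ft_force'],2),'w',round(s['grip_width'],4),'q',np.round(s['q'],1))
    print(' turn',rv.round(3),'shift after turn',(T.T@dp/.05).round(3),'shift now',(R.T@dp/.05).round(3))
E
python3 - <<'E'
import pickle;o,w=pickle.load(open('w0.pkl','rb'));print(w['T_tool_cam'].round(3),w['fx'])
from plan import *
plan([.44,.295,.2],0)
E
```

```text
[[-0.     0.962  0.271  0.069]
 [ 1.     0.001 -0.001 -0.001]
 [-0.001  0.271 -0.962 -0.16 ]
 [ 0.     0.     0.     1.   ]] 279.037959468299
t 0.15 pos [0.224  0.502  0.2146] yaw 65.95 F [-0.47 -0.29  0.3 ] w 0.0854 q [ 53.6  21.8  74.4   0.   83.9 -12.3]
 turn [-8.000e-03  3.000e-03  8.244e+00] shift after turn [-4.141  4.32   0.291] shift now [-5.633 -2.021  0.292]
```

Request:
{"op": "move_arm", "data": {"motion": [[[-0.6,-0.2,0],[0,0,0.9]],[[-0.6,-0.2,0],[0,0,0.9]],[[0,0,0],[0,0,0.9]],[[0,0,0],[0,0,0.9]],[[0,0,0],[0,0,0.9]],[[0,0,0],[0,0,0.9]],[[0,0,0],[0,0,0.9]],[[0,0,0],[0,0,0.9]],[[0,0,0],[0,0,0.9]],[[-0.6,0.7,0],[0,0,0.15]],[[-0.6,0.7,0],[0,0,0]],[[-0.6,0.7,0],[0,0,0]],[[-0.6,0.7,0],[0,0,0]],[[0,0.2,0],[0,0,0]],[[0,0,0],[0,0,0]]]}}

```text
time_s: 1.65
position: [0.4195, 0.3368, 0.2146]
tool_rot: [[0.003, 1.0, -0.001], [1.0, -0.003, -0.0], [-0.0, -0.001, -1.0]]
ft_force: [-0.2, -0.1, -0.5]
grip_width: 0.0856
gripper_force: 0.0
```

Run:
```python
from plan import *; from h import *
o=env.observe(); plan([.462,.295,.2],0,o); w=viewer.get_image('wrist'); s=viewer.get_image('scene'); pickle.dump((o,w,s),open('w1.pkl','wb'))
c=np.zeros((384,800,3),np.uint8); c[:,:512]=w['frame'];c[:216,512:]=cv2.resize(s['frame'],(288,216)); cv2.imwrite('pics/b.png',c[:,:,::-1])
print(project(w,[[.462,.295,.04]],o), project(w,[[.462,.295,.0]],o))
```

```text
t 1.65 pos [0.4195 0.3368 0.2146] yaw -0.19 F [-0.18 -0.12 -0.49] w 0.0856 q [26.1 20.6 76.3  0.  83.1 26.3]
 turn [-0.005  0.001 -0.024] shift after turn [-0.837  0.85   0.291] shift now [-0.834  0.853  0.291]
[[292.17494631 203.17155437]] [[288.80605882 194.2579581 ]]
```

View pics/b.png

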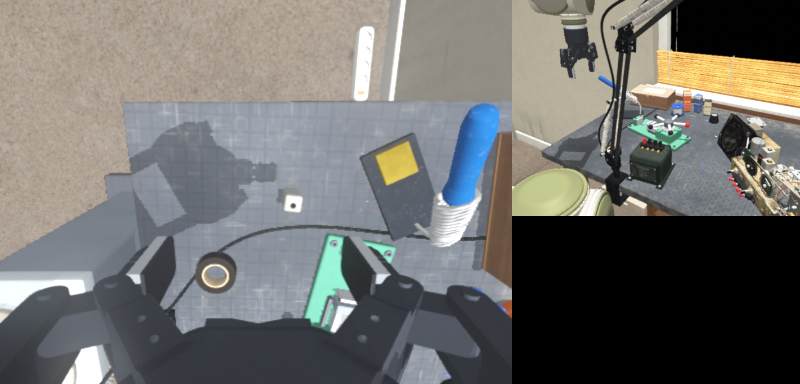

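The wrist view shows the can at (293,200), the clamp's stop end at (340,245) and the tape at (216,272). In the scene view the robot arm is well clear of the lamp. Next I'll measure the can's pose and the jaw/stop gap.

Run:
```python
from h import *
o,w,s=pickle.load(open('w1.pkl','rb'))
f=w['frame'];g=cv2.cvtColor(f,cv2.COLOR_RGB2GRAY);x0,y0=275,182
sub=g[y0:220,x0:312];print(sub[::2,::2])
yy,xx=np.mgrid[y0:220,x0:312];px=np.c_[xx.ravel(),yy.ravel()];P=bydepth(w,px,o)
k=(P[:,2]>.034)&(P[:,2]<.05);print(k.sum());C=onplane(w,px[k],.04,o)
print(C.mean(0),C[:,:2].min(0),C[:,:2].max(0),cv2.minAreaRect((C[:,:2]*1000).astype(np.float32)))
print(np.median(P[k],0))
```

```text
[[157 154 152 156 156 155 158 164 165 162 160 157 153 151 150 150 151 150
  151]
 [160 156 153 158 159 158 159 161 162 157 159 159 157 154 154 154 154 151
  154]
 [159 155 152 157 157 154 155 156 156 153 154 155 153 153 154 154 154 150
  153]
 [159 154 145 150 145 141 141 143 144 145 147 150 152 153 153 153 153 151
  153]
 [158 152 117 118 129 139 143 143 143 144 144 143 151 152 152 154 153 149
  154]
 [159 152 118 120 129 136 142 143 143 144 144 145 149 153 154 155 153 151
  156]
 [152 148 118 118 129 136 166 171 166 159 152 152 152 154 153 154 150 150
  156]
 [153 149 117 118 127 162 241 249 244 239 232 226 214 191 151 149 150 150
  154]
 [153 121 117 121 128 188 254 255 255 255 255 255 255 251 165 154 152 151
  159]
 [154 118 117 119 127 202 254 255 255 255 255 255 255 251 162 156 151 153
  161]
 [155 144 128 129 130 214 254 255 255 253 255 255 255 236 158 155 153 153
  161]
 [153 148 152 153 137 227 254 254 143  85 187 255 255 215 157 158 153 154
  160]
 [153 149 152 154 147 235 254 245 116  83 156 255 255 206 158 157 154 155
  160]
 [149 147 149 151 161 240 254 254 221 189 246 255 255 193 162 156 153 154
  159]
 [148 147 149 150 154 219 238 244 251 254 255 255 252 169 153 150 152 150
  153]
 [150 147 152 151 152 153 159 163 167 170 181 196 184 153 154 149 151 152
  153]
 [149 146 151 152 151 152 152 154 153 157 157 153 153 153 154 151 151 153
  155]
 [148 145 150 150 150 150 151 156 157 159 156 153 152 152 152 149 149 151
  150]
 [147 144 149 149 149 149 151 157 158 158 153 151 152 151 152 150 148 151
  151]]
302
[0.46217578 0.29539118 0.04      ] [0.45051634 0.28317079] [0.47411111 0.30706775] ((462.16693115234375, 295.5152282714844), (23.292593002319336, 22.224529266357422), 83.14934539794922)
[0.46180175 0.29570162 0.04058168]
```

Run:
```python
from plan import *
plan([.462,.2954,.024],-7)
```

```text
t 1.75 pos [0.4176 0.3379 0.2148] yaw -0.01 F [-0.47  0.39 -0.1 ] w 0.0854 q [26.3 20.5 76.4  0.  83.1 26.3]
 turn [-0.006  0.001  0.873] shift after turn [-0.736  0.985  3.816] shift now [-0.85   0.891  3.815]
```

Request:
{"op": "move_arm", "data": {"motion": [[[-0.736,0.985,0],[0,0,0]],[[0,0,0.7],[0,0,0.873]],[[0,0,0.7],[0,0,0]],[[0,0,0.7],[0,0,0]],[[0,0,0.5],[0,0,0]],[[0,0,0],[0,0,0]],[[0,0,0],[0,0,0]]]}}

```text
time_s: 2.45
position: [0.458, 0.3084, 0.0859]
tool_rot: [[0.121, 0.993, 0.0], [0.993, -0.121, 0.0], [0.0, 0.0, -1.0]]
ft_force: [-0.1, 0.2, 0.6]
grip_width: 0.0855
gripper_force: 0.0
```

Run:
```python
from plan import *; from h import *
plan([.462,.2954,.024],-7)
o=env.observe(); w=viewer.get_image('wrist'); cv2.imwrite('pics/c.png',w['frame'][:,:,::-1])
yy,xx=np.mgrid[150:384,150:362];px=np.c_[xx.ravel(),yy.ravel()];P=bydepth(w,px,o)
k=(abs(P[:,2]-.04)<.006)&(abs(P[:,0]-.462)<.025)&(abs(P[:,1]-.295)<.025);C=onplane(w,px[k],.04,o);print(k.sum())
if k.sum()>10:print(C.mean(0),C.min(0),C.max(0),cv2.minAreaRect((C[:,:2]*1000).astype(np.float32)))
```

```text
t 2.45 pos [0.458  0.3084 0.0859] yaw -6.94 F [-0.1   0.23  0.58] w 0.0855 q [21.7 29.3 85.2  0.  65.5 28.6]
 turn [ 0.003 -0.002  0.007] shift after turn [-0.248  0.111  1.237] shift now [-0.249  0.11   1.237]
765
[0.46293108 0.29540395 0.04      ] [0.45123794 0.28295428 0.04      ] [0.47443752 0.30763383 0.04      ] ((462.97698974609375, 295.251708984375), (22.72525405883789, 21.51070213317871), 83.04273223876953)
```

View pics/c.png

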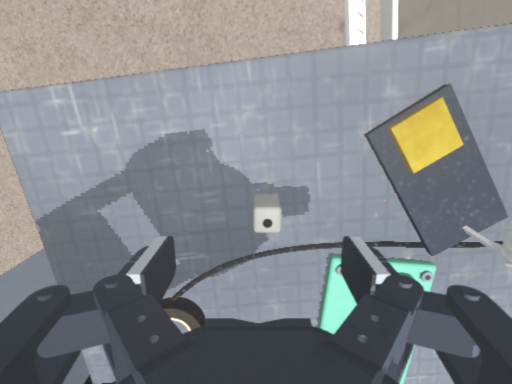

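The can is centred between the fingers, at (267,213) in the wrist view. Now I'll finish the descent and grip.

Request:
{"op": "move_arm", "data": {"motion": [[[-0.25,0.12,0],[0,0,0]],[[0,0,0.6],[0,0,0]],[[0,0,0.64],[0,0,0]],[[0,0,0],[0,0,0]],[[0,0,0],[0,0,0]]]}}

```text
time_s: 3.0
position: [0.4636, 0.294, 0.0243]
tool_rot: [[0.123, 0.992, 0.001], [0.992, -0.123, 0.0], [0.0, 0.001, -1.0]]
ft_force: [0.9, 0.5, 0.2]
grip_width: 0.0854
gripper_force: 0.0
```

Request:
{"op": "move_arm", "data": {"motion": [[[0,0,0],[0,0,0]],[[0,0,0],[0,0,0]],[[0,0,0],[0,0,0]],[[0,0,0],[0,0,0]],[[0,0,0],[0,0,0]],[[0,0,0],[0,0,0]]], "claw": 1, "force": 25}}

```text
time_s: 3.6
position: [0.4652, 0.2948, 0.0253]
tool_rot: [[0.122, 0.992, 0.006], [0.992, -0.122, 0.002], [0.002, 0.006, -1.0]]
ft_force: [1.4, -2.1, 14.9]
grip_width: 0.0033
gripper_force: 25.5
```

Request:
{"op": "move_arm", "data": {"motion": [[[0,0,-0.6],[0,0,0]],[[0,0,-0.8],[0,0,0]],[[0,0,-0.8],[0,0,0]],[[0,0,0],[0,0,0]],[[0,0,0],[0,0,0]]]}}

```text
time_s: 4.1
position: [0.4629, 0.2943, 0.1334]
tool_rot: [[0.122, 0.992, 0.001], [0.992, -0.122, 0.0], [0.001, 0.001, -1.0]]
ft_force: [0.2, 0.2, 0.1]
grip_width: -0.0002
gripper_force: 0.0
```

Run:
```python
from plan import *; from h import *
o=env.observe(); plan([.545,.15,.13],-11.5,o); t=viewer.get_image('top');w=viewer.get_image('wrist');pickle.dump((o,t,w),open('v2.pkl','wb'))
# clamp frame estimate from the top view; points above bed in clamp coords
c=np.array([.5406,.1076]);a=np.radians(78.45);ey=np.array([np.cos(a),np.sin(a)]);ex=np.array([ey[1],-ey[0]])
for nm,v,ob in (('top',t,None),('wrist',w,o)):
    yy,xx=np.mgrid[0:384,0:512];px=np.c_[xx.ravel(),yy.ravel()];px=px[v['depth'].ravel()>0];P=bydepth(v,px,ob)
    L=np.c_[(P[:,:2]-c)@ex,(P[:,:2]-c)@ey,P[:,2]]
    m=(abs(L[:,0])<.012)&(L[:,1]>.0)&(L[:,1]<.13)
    for y in np.arange(.02,.126,.004):
        q=L[m&(abs(L[:,1]-y)<.002)]
        if len(q): print(nm,round(y,3),len(q),np.percentile(q[:,2],[10,50,90]).round(3))
```

```text
t 4.1 pos [0.4629 0.2943 0.1334] yaw -7.03 F [0.15 0.21 0.07] w -0.0002 q [20.1 25.8 82.2  0.  71.9 27.1]
 turn [ 0.008 -0.004  0.559] shift after turn [-2.5    2.184  0.068] shift now [-2.663  1.983  0.069]
top 0.02 17 [0.024 0.037 0.075]
top 0.024 13 [0.036 0.038 0.041]
top 0.028 15 [0.037 0.039 0.041]
top 0.032 12 [0.037 0.038 0.042]
top 0.036 13 [0.011 0.029 0.038]
top 0.04 14 [0.013 0.029 0.037]
top 0.044 14 [0.037 0.039 0.04 ]
top 0.048 11 [0.009 0.01  0.012]
top 0.052 14 [0.008 0.01  0.012]
top 0.056 13 [0.007 0.011 0.013]
top 0.06 11 [0.007 0.011 0.012]
top 0.064 15 [0.008 0.01  0.013]
top 0.068 12 [0.009 0.011 0.014]
top 0.072 14 [0.008 0.011 0.013]
top 0.076 12 [0.009 0.011 0.014]
top 0.08 14 [0.009 0.011 0.014]
top 0.084 12 [0.01  0.013 0.015]
top 0.088 14 [0.009 0.011 0.013]
top 0.092 12 [0.009 0.011 0.013]
top 0.096 20 [0.009 0.013 0.034]
top 0.1 16 [0.034 0.037 0.039]
top 0.104 13 [0.037 0.039 0.04 ]
top 0.108 15 [0.037 0.039 0.041]
top 0.112 14 [0.037 0.039 0.041]
top 0.116 9 [0.037 0.038 0.039]
top 0.12 6 [0.01  0.012 0.012]
top 0.124 10 [0.006 0.008 0.012]
wrist 0.02 1 [0.041 0.041 0.041]
wrist 0.024 16 [0.041 0.042 0.042]
wrist 0.028 33 [0.041 0.042 0.043]
wrist 0.032 84 [0.035 0.041 0.042]
wrist 0.036 53 [0.035 0.038 0.041]
wrist 0.04 10 [0.04  0.041 0.041]
wrist 0.044 12 [0.04  0.041 0.042]
wrist 0.064 5 [0.014 0.014 0.015]
wrist 0.068 28 [0.013 0.014 0.015]
wrist 0.072 52 [0.013 0.014 0.015]
wrist 0.076 65 [0.014 0.014 0.015]
wrist 0.08 66 [0.013 0.014 0.015]
wrist 0.084 26 [0.014 0.014 0.015]
wrist 0.088 1 [0.015 0.015 0.015]
wrist 0.096 31 [0.039 0.04  0.041]
wrist 0.1 63 [0.04  0.041 0.042]
wrist 0.104 76 [0.041 0.042 0.043]
wrist 0.108 81 [0.042 0.042 0.045]
wrist 0.112 92 [0.041 0.042 0.043]
wrist 0.116 344 [0.015 0.03  0.041]
wrist 0.12 76 [0.013 0.014 0.015]
wrist 0.124 154 [0.002 0.009 0.014]
```

The gripper closed fully, so the grasp was lost. I need to see where the can went.

Run:
```python
from h import *
o,t,w=pickle.load(open('v2.pkl','rb'))
c=np.zeros((384,800,3),np.uint8);c[:,:512]=w['frame'];c[:240,512:]=cv2.resize(t['frame'][190:270,140:236],(288,240));cv2.imwrite('pics/d.png',c[:,:,::-1])
```

```text
(no output)
```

View pics/d.png

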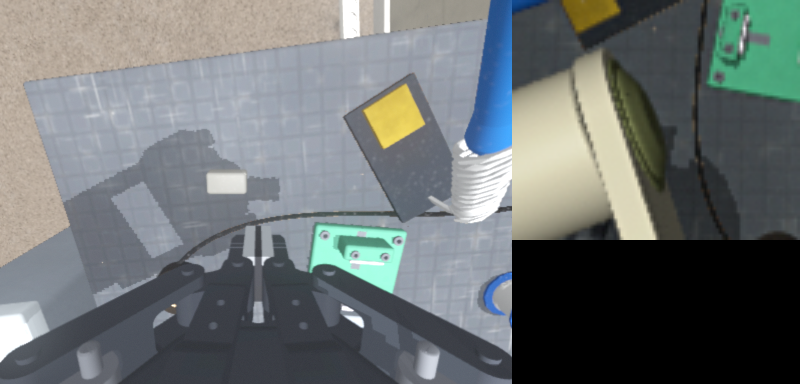

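The can was knocked over. It now lies at (227,182) in the wrist view, on the +y side of the gripper, with its axis roughly along tool y. I'll measure it and find which end has the hole before standing it up again.

```bash
cat > cn.py <<'E'
from h import *
def lying(w,o,lo=.014,hi=.032,reg=(.36,.56,.24,.42)):
    yy,xx=np.mgrid[0:384,0:512];px=np.c_[xx.ravel(),yy.ravel()];px=px[w['depth'].ravel()>0];P=bydepth(w,px,o)
    k=(P[:,2]>lo)&(P[:,2]<hi)&(P[:,0]>reg[0])&(P[:,0]<reg[1])&(P[:,1]>reg[2])&(P[:,1]<reg[3])
    m=np.zeros((384,512),np.uint8);m[px[k][:,1],px[k][:,0]]=255
    n,l,st,ce=cv2.connectedComponentsWithStats(m)
    for i in range(1,n):
        if st[i,4]>80:
            q=np.argwhere(l==i)[:,::-1];C=bydepth(w,q,o);z=np.median(C[:,2]);C=onplane(w,q,z,o)
            print('blob',st[i],z.round(4),C.mean(0).round(4),cv2.minAreaRect((C[:,:2]*1000).astype(np.float32)))
E
python3 - <<'E'
from cn import *; from plan import plan
o,t,w=pickle.load(open('v2.pkl','rb'));lying(w,o)
E
```

```text
blob [206 171  41  23 913] 0.0239 [0.4316 0.2999 0.0239] ((431.4572448730469, 299.8136291503906), (22.506765365600586, 39.79055404663086), 82.94133758544922)
```

The can's centre moved 31 mm towards −x, which matches tipping over its −x bottom edge, so the hole end should face −x. I'll turn to yaw 83°, tilt the tool 45° and look at that end from the robot side.

Request:
{"op": "move_arm", "data": {"motion": [[[0,0,-0.7],[0,0,-0.9]],[[0,0,-0.7],[0,0,-0.9]],[[0,0,0],[0,0,-0.9]],[[0,0,0],[0,0,-0.9]],[[0,0,0],[0,0,-0.9]],[[0,0,0],[0,0,-0.9]],[[0,0,0],[0,0,-0.9]],[[0,0,0],[0,0,-0.9]],[[0,0,0],[0,0,-0.9]],[[0,0,0],[0,0,-0.9]],[[0,0,0],[0,0,-0.9]],[[0,0,0],[0,0,-0.9]],[[0,0,0],[0,0,-0.45]],[[0,0,0],[0,-0.9,0]],[[0,0,0],[0,-0.9,0]],[[0,0,0],[0,-0.9,0]],[[0,0,0],[0,-0.9,0]],[[0,0,0],[0,-0.9,0]],[[0,0,0],[0,-0.9,0]],[[0,0,0],[0,-0.23,0]]], "claw": 0.5}}

```text
time_s: 6.2
position: [0.4611, 0.2934, 0.2002]
tool_rot: [[-0.714, 0.123, 0.69], [0.085, 0.992, -0.089], [-0.695, -0.005, -0.719]]
ft_force: [-0.2, -0.5, 0.0]
grip_width: 0.0429
gripper_force: 0.0
```

```bash
cat >> plan.py <<'E'
def tp(pos,yaw,tilt,s=None):
    s=s or env.observe(); R=np.array(s['tool_rot']); a=np.radians(yaw); c,q=np.cos(a),np.sin(a)
    T=np.array([[-q,c,0],[c,q,0],[0,0,-1.]])@Ro.from_euler('y',tilt,degrees=True).as_matrix()
    dp=np.array(pos)-s['position']
    print('t',s['time_s'],'pos',np.round(s['position'],4),'F',np.round(s['ft_force'],2),'w',round(s['grip_width'],4),'q',np.round(s['q'],1))
    print(' turn',(np.degrees(Ro.from_matrix(R.T@T).as_rotvec())/8).round(3),'shift after turn',(T.T@dp/.05).round(3),'now',(R.T@dp/.05).round(3))
E
python3 - <<'E'
from plan import *
tp([.363,.308,.078],83,-45)
E
```

```text
t 6.2 pos [0.4611 0.2934 0.2002] F [-0.16 -0.46  0.05] w 0.0429 q [ 33.1  14.8 102.5 -48.7  36.9 -16.6]
 turn [-0.031 -0.117  0.02 ] shift after turn [3.13  0.051 0.326] now [3.124 0.062 0.377]
```

Request:
{"op": "move_arm", "data": {"motion": [[[0.8,0,0],[0,-0.1,0]],[[0.8,0,0],[0,0,0]],[[0.8,0,0],[0,0,0]],[[0.7,0.05,0.35],[0,0,0]],[[0,0,0],[0,0,0]],[[0,0,0],[0,0,0]]]}}

```text
time_s: 6.8
position: [0.3674, 0.3087, 0.0832]
tool_rot: [[-0.704, 0.122, 0.7], [0.081, 0.993, -0.091], [-0.706, -0.008, -0.708]]
ft_force: [0.3, -0.2, 0.8]
grip_width: 0.0427
gripper_force: 0.0
```

Run:
```python
from plan import *; from cn import *
o=env.observe();tp([.4196,.3015,.021],83,-45,o)
w=viewer.get_image('wrist');pickle.dump((o,w),open('v3.pkl','wb'));lying(w,o,.018,.03)
p=project(w,[[.4315,.300,.011]],o)[0].astype(int);print(p)
a=w['frame'][max(0,p[1]-60):p[1]+60,max(0,p[0]-80):p[0]+80]
cv2.imwrite('pics/e.png',cv2.resize(a,None,fx=4,fy=4,interpolation=2)[:,:,::-1])
```

```text
t 6.8 pos [0.3674 0.3087 0.0832] F [ 0.35 -0.24  0.82] w 0.0427 q [ 44.1  24.8 117.5 -81.3  34.   30.5]
 turn [-0.037 -0.01   0.039] shift after turn [ 0.134 -0.016  1.624] now [ 0.132 -0.007  1.625]
blob [244 176  25  26 586] 0.023 [0.4239 0.2986 0.023 ] ((424.7605895996094, 298.5160217285156), (21.432167053222656, 45.5321044921875), 83.133544921875)
[258 181]
```

View pics/e.png

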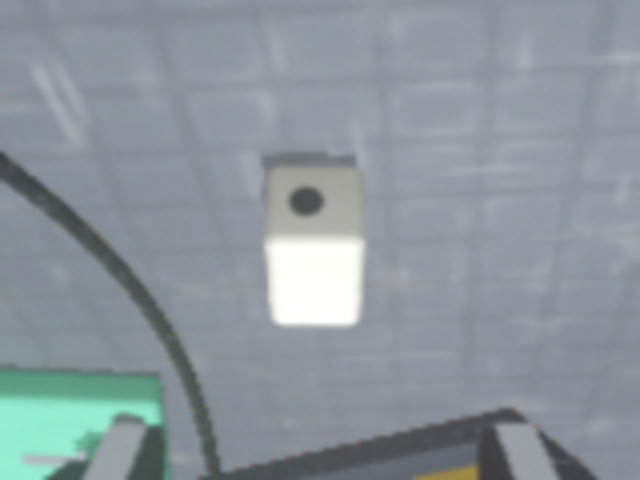

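The hole end faces −x, towards the robot, at (305,200) in the crop. I'll approach at 45° and close slowly in small claw steps.

Request:
{"op": "move_arm", "data": {"motion": [[[0.13,0,0.55],[0,0,0]],[[0,-0.02,0.55],[0,0,0]],[[0,0,0.52],[0,0,0]],[[0,0,0],[0,0,0]],[[0,0,0],[0,0,0]]], "force": 20}}

```text
time_s: 7.35
position: [0.4196, 0.3181, 0.0464]
tool_rot: [[-0.725, 0.144, 0.673], [0.091, 0.989, -0.113], [-0.682, -0.021, -0.731]]
ft_force: [0.1, -0.4, -0.8]
grip_width: 0.0424
gripper_force: 0.0
```

Run:
```python
from plan import *
tp([.4196,.3015,.021],83,-45)
```

```text
t 7.35 pos [0.4196 0.3181 0.0464] F [ 0.06 -0.42 -0.78] w 0.0424 q [ 39.8  31.2 112.3 -81.4  31.6  28.6]
 turn [-0.219 -0.247 -0.008] shift after turn [ 0.33  -0.329  0.388] now [ 0.316 -0.317  0.409]
```

Joint 4 is at its limit at this tilt. I'll lift, use a −30° tilt for the pick (and +60° for the set-down), and re-aim.

Request:
{"op": "move_arm", "data": {"motion": [[[0,0,-0.9],[0,0,0]],[[0,0,-0.3],[-0.2,0.8,0]],[[0,0,0],[0,0.85,0]],[[0,0,0],[0,0,0]],[[0,0,0],[0,0,0]]]}}

```text
time_s: 7.85
position: [0.382, 0.3208, 0.0851]
tool_rot: [[-0.82, 0.141, 0.554], [0.107, 0.99, -0.094], [-0.562, -0.017, -0.827]]
ft_force: [-0.3, 0.6, -1.0]
grip_width: 0.0427
gripper_force: 0.0
```

Run:
```python
from plan import *
tp([.426,.3005,.0227],83,-30)
```

```text
t 7.85 pos [0.382  0.3208 0.0851] F [-0.26  0.65 -0.97] w 0.0427 q [ 40.   23.  109.5 -49.6  34.2  -3.4]
 turn [-0.181  0.52  -0.053] shift after turn [-0.176 -0.296  1.543] now [-0.065 -0.256  1.559]
```

Request:
{"op": "move_arm", "data": {"motion": [[[0,0,0],[-0.18,0.52,-0.05]],[[-0.18,-0.3,0.3],[0,0,0]],[[0,0,0.5],[0,0,0]],[[0,0,0.3],[0,0,0]],[[0,0,0],[0,0,0]],[[0,0,0],[0,0,0]]]}}

```text
time_s: 8.45
position: [0.4143, 0.3019, 0.0407]
tool_rot: [[-0.862, 0.122, 0.493], [0.105, 0.993, -0.062], [-0.497, -0.002, -0.868]]
ft_force: [-0.4, 0.4, -0.6]
grip_width: 0.0429
gripper_force: 0.0
```

Run:
```python
from plan import *
tp([.426,.3005,.0227],83,-30)
```

```text
t 8.45 pos [0.4143 0.3019 0.0407] F [-0.4   0.42 -0.59] w 0.0429 q [ 32.7  27.4 110.3 -46.4  26.1 -11. ]
 turn [-0.009 -0.028  0.008] shift after turn [-0.024  0.     0.431] now [-0.026  0.001  0.431]
```

Now it's well aligned. I'll finish the descent, then close slowly.

Request:
{"op": "move_arm", "data": {"motion": [[[-0.02,0,0.22],[0,0,0]],[[0,0,0.2],[0,0,0]],[[0,0,0],[0,0,0]]]}}

```text
time_s: 8.75
position: [0.4259, 0.3008, 0.0232]
tool_rot: [[-0.861, 0.121, 0.493], [0.105, 0.993, -0.061], [-0.497, -0.001, -0.868]]
ft_force: [-0.7, 0.0, 0.5]
grip_width: 0.0428
gripper_force: 0.0
```

Request:
{"op": "move_arm", "data": {"motion": [[[0,0,0],[0,0,0]],[[0,0,0],[0,0,0]],[[0,0,0],[0,0,0]]], "claw": 0.65}}

```text
time_s: 9.05
position: [0.426, 0.3009, 0.0238]
tool_rot: [[-0.861, 0.121, 0.494], [0.105, 0.993, -0.06], [-0.497, 0.0, -0.867]]
ft_force: [0.3, -0.6, 0.1]
grip_width: 0.0301
gripper_force: 0.0
```

Request:
{"op": "move_arm", "data": {"motion": [[[0,0,0],[0,0,0]],[[0,0,0],[0,0,0]],[[0,0,0],[0,0,0]]], "claw": 0.73}}

```text
time_s: 9.35
position: [0.4262, 0.3008, 0.0234]
tool_rot: [[-0.861, 0.122, 0.493], [0.106, 0.993, -0.061], [-0.497, -0.0, -0.868]]
ft_force: [-0.2, 0.4, -0.8]
grip_width: 0.0231
gripper_force: 0.0
```

Request:
{"op": "move_arm", "data": {"motion": [[[0,0,0],[0,0,0]],[[0,0,0],[0,0,0]],[[0,0,0],[0,0,0]]], "claw": 0.8, "force": 20}}

```text
time_s: 9.65
position: [0.4262, 0.3008, 0.0233]
tool_rot: [[-0.861, 0.122, 0.493], [0.106, 0.993, -0.061], [-0.497, -0.0, -0.868]]
ft_force: [0.4, 0.0, 0.8]
grip_width: 0.017
gripper_force: 0.0
```

The width is 17 mm with no force, so the pads are not around the can. I'll look.

Run:
```python
from plan import *; from cn import *
o=env.observe()
w=viewer.get_image('wrist');pickle.dump((o,w),open('v4.pkl','wb'));lying(w,o,.015,.032)
R=np.array(o['tool_rot']);p=np.array(o['position'])
print('tip',project(w,[p+R@[0,0,.017],p+R@[0,.01,.017],[.4315,.300,.011]],o))
cv2.imwrite('pics/f.png',w['frame'][:,:,::-1])
```

```text
blob [ 238  201   37   47 1518] 0.0229 [0.4226 0.2993 0.0229] ((424.72369384765625, 298.5923767089844), (21.37748146057129, 46.02230453491211), 82.87503814697266)
tip [[259.27911454 217.90484759]
 [274.03665622 217.88503326]
 [259.13944171 217.87474445]]
```

View pics/f.png

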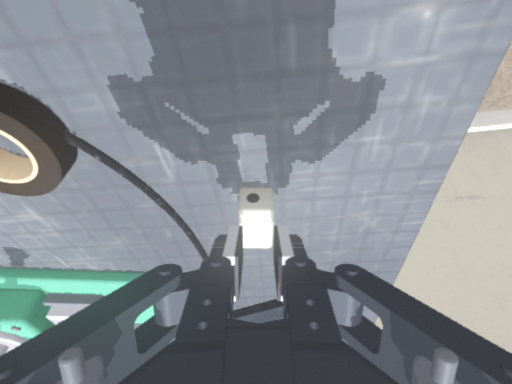

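Run:
```python
from plan import *; from cn import *
o,w=pickle.load(open('v4.pkl','rb'));R=np.array(o['tool_rot']);p=np.array(o['position'])
yy,xx=np.mgrid[215:300,200:320];px=np.c_[xx.ravel(),yy.ravel()];P=bydepth(w,px,o);L=((P-p)@R*1000)
m=(w['depth'][px[:,1],px[:,0]]<.19)&(L[:,2]>-40)
for z in range(-40,30,4):
    q=L[m&(abs(L[:,2]-z)<2)]
    a=q[q[:,1]<0];b=q[q[:,1]>=0]
    if len(a) and len(b): print(z,len(a),len(b),'left y',a[:,1].min().round(1),a[:,1].max().round(1),'right',b[:,1].min().round(1),b[:,1].max().round(1),'x',q[:,0].min().round(1),q[:,0].max().round(1))
C=(np.array([.4315,.3,.011])-p)@R*1000;print('can in tool',C)
```

```text
-40 58 67 left y -23.4 -9.7 right 7.3 21.1 x -8.8 11.2
-36 119 111 left y -23.4 -9.7 right 7.3 20.8 x -3.5 11.5
-32 107 109 left y -23.1 -9.7 right 7.2 20.9 x -11.0 11.4
-28 100 97 left y -23.2 -9.7 right 7.3 20.7 x -4.6 11.2
-24 68 61 left y -22.5 -9.7 right 7.2 19.1 x -11.0 11.3
-20 27 33 left y -15.9 -9.7 right 7.2 11.9 x -11.3 10.5
-16 4 2 left y -9.8 -9.7 right 7.3 7.4 x 3.4 7.5
-8 19 13 left y -11.5 -0.3 right 0.3 6.7 x 9.0 11.3
-4 170 103 left y -13.0 -0.3 right 0.3 8.2 x 2.3 10.7
0 156 108 left y -13.2 -0.3 right 0.3 8.4 x -4.3 7.3
4 120 98 left y -10.6 -0.2 right 0.4 8.6 x -11.0 1.1
8 124 82 left y -10.9 -0.2 right 0.4 8.3 x -18.1 -7.8
12 25 29 left y -11.0 -0.2 right 0.5 8.6 x -19.1 -12.7
can in tool [ 1.45849783 -0.11662264 13.29816524]
```

By the depth data, the pads end at tool z ≈ −16 mm. The fingertips therefore sit about 33 mm farther back than stated, and the first grasp was pressing on the can's top. I'll open to 43 mm, advance about 33 mm along the tool axis, and re-verify with the camera.

Request:
{"op": "move_arm", "data": {"motion": [[[0,0,0],[0,0,0]],[[0,0,0],[0,0,0]],[[0,0,0.2],[0,0,0]],[[0,0,0.2],[0,0,0]],[[0,0,0],[0,0,0]]], "claw": 0.5}}

```text
time_s: 10.2
position: [0.4362, 0.2993, 0.0052]
tool_rot: [[-0.862, 0.122, 0.492], [0.106, 0.992, -0.061], [-0.496, -0.001, -0.868]]
ft_force: [-0.6, -0.1, -0.1]
grip_width: 0.0423
gripper_force: 0.0
```

```bash
cat > fing.py <<'E'
from plan import *; from cn import *
def fing(y0=150,y1=330,x0=140,x1=380):
    o=env.observe();w=viewer.get_image('wrist');R=np.array(o['tool_rot']);p=np.array(o['position'])
    yy,xx=np.mgrid[y0:y1,x0:x1];px=np.c_[xx.ravel(),yy.ravel()];P=bydepth(w,px,o);L=((P-p)@R*1000)
    h=o['grip_width']*500; ok=(abs(L[:,0])<16)&(abs(L[:,2]+15)<40)&(w['depth'][px[:,1],px[:,0]]>0)&(P[:,2]>.0)
    for n,s in (('L',-1),('R',1)):
        y=L[:,1]*s; q=L[ok&(y>h-4)&(y<h+18)]; print(n,len(q),'z hist',np.histogram(q[:,2],np.arange(-40,21,5))[0],'inner',(q[:,1]*s).min().round(1))
    return o,w
E
python3 - <<'E'
from fing import *
o,w=fing();pickle.dump((o,w),open('v5.pkl','wb'));tp([.4425,.299,-.006],83,-30,o)
E
```

```text
L 2175 z hist [190 165 134  72   6   0   2 353 364 180  95   0] inner 17.2
R 2152 z hist [190 156 142  64   8   0   3 377 345 179  75   0] inner 17.2
t 10.2 pos [0.4362 0.2993 0.0052] F [-0.56 -0.1  -0.14] w 0.0423 q [ 30.8  32.4 109.9 -54.1  22.1  -4.1]
 turn [-0.007 -0.032  0.001] shift after turn [0.003 0.01  0.256] now [0.001 0.01  0.256]
```

The TCP is at z=0.005 with no contact, which confirms the offset. I'll go the last 12 mm and close slowly.

Request:
{"op": "move_arm", "data": {"motion": [[[0,0,0.13],[0,0,0]],[[0,0,0.12],[0,0,0]],[[0,0,0],[0,0,0]]]}}

```text
time_s: 10.55
position: [0.4424, 0.2986, -0.0055]
tool_rot: [[-0.862, 0.122, 0.493], [0.106, 0.993, -0.061], [-0.496, -0.001, -0.868]]
ft_force: [0.7, -1.3, 0.5]
grip_width: 0.0426
gripper_force: 0.0
```

Request:
{"op": "move_arm", "data": {"motion": [[[0,0,0],[0,0,0]],[[0,0,0],[0,0,0]],[[0,0,0],[0,0,0]]], "claw": 0.7}}

```text
time_s: 10.85
position: [0.4422, 0.2989, -0.0048]
tool_rot: [[-0.861, 0.122, 0.493], [0.106, 0.993, -0.061], [-0.497, 0.0, -0.868]]
ft_force: [0.2, -0.7, 0.8]
grip_width: 0.0252
gripper_force: 0.0
```

Request:
{"op": "move_arm", "data": {"motion": [[[0,0,0],[0,0,0]],[[0,0,0],[0,0,0]],[[0,0,0],[0,0,0]],[[0,0,0],[0,0,0]]], "claw": 0.85, "force": 25}}

```text
time_s: 11.25
position: [0.4422, 0.2989, -0.0047]
tool_rot: [[-0.861, 0.122, 0.494], [0.106, 0.993, -0.06], [-0.497, 0.0, -0.868]]
ft_force: [-2.8, 0.7, 5.9]
grip_width: 0.0215
gripper_force: 25.3
```

Gripped at 21.5 mm with 25 N. I'll lift and turn the can up by 90° about the closing axis.

Request:
{"op": "move_arm", "data": {"motion": [[[-0.33,0,-0.58],[0,0,0]],[[-0.33,0,-0.58],[0,0,0]],[[-0.33,0,-0.58],[0,0,0]],[[0,0,0],[0,0.9,0]],[[0,0,0],[0,0.9,0]],[[0,0,0],[0,0.9,0]],[[0,0,0],[0,0.9,0]],[[0,0,0],[0,0.9,0]],[[0,0,0],[0,0.9,0]],[[0,0,0],[0,0.9,0]],[[0,0,0],[0,0.9,0]],[[0,0,0],[0,0.9,0]],[[0,0,0],[0,0.9,0]],[[0,0,0],[0,0.9,0]],[[0,0,0],[0,0.9,0]],[[0,0,0],[0,0.45,0]],[[0,0,0],[0,0,0]]]}}

```text
time_s: 12.95
position: [0.4423, 0.2977, 0.0928]
tool_rot: [[-0.5, 0.125, -0.857], [0.066, 0.992, 0.106], [0.863, -0.004, -0.505]]
ft_force: [-0.5, -0.7, -0.5]
grip_width: 0.0215
gripper_force: 24.7
```

Run:
```python
from fing import *
from scipy.spatial.transform import Rotation as Ro
o=env.observe()
R0=np.array([[-0.861,0.122,0.494],[0.106,0.993,-0.060],[-0.497,0,-0.868]]);p0=np.array([.4422,.2989,-.0047])
rel=R0.T@(np.array([.4315,.300,.011])-p0);print('can rel',rel)
R=np.array(o['tool_rot']);C=np.array(o['position'])+R@rel
ax=R@R0.T@np.array([-.9925,.1219,0]);print('can now',C,'axis',ax.round(3),'tilt',np.degrees(np.arccos(ax[2])))
tp([.40+(o['position']-C)[0],.30+(o['position']-C)[1],o['position'][2]-(C[2]-.0215)],83,60,o)
```

```text
can rel [ 0.0015264 -0.0002131 -0.0189794]
can now [0.45777073 0.29555536 0.10370384] axis [-0.008  0.005  1.   ] tilt nan
t 12.95 pos [0.4423 0.2977 0.0928] F [-0.47 -0.67 -0.53] w 0.0215 q [ 12.4  53.   58.2  20.6 125.3 -67.4]
 turn [ 0.005  0.039 -0.035] shift after turn [-0.845 -0.053  1.825] now [-0.835 -0.05   1.829]<stdin>:7: RuntimeWarning: invalid value encountered in arccos
```

Request:
{"op": "move_arm", "data": {"motion": [[[-0.36,0,0.21],[0,0.02,-0.03]],[[-0.36,0,0.21],[0,0,0]],[[-0.36,0,0.21],[0,0,0]],[[-0.25,0,0.146],[0,0,0]],[[0,0,0],[0,0,0]],[[0,0,0],[0,0,0]]]}}

```text
time_s: 13.55
position: [0.4426, 0.2983, 0.0187]
tool_rot: [[-0.503, 0.122, -0.855], [0.06, 0.993, 0.106], [0.862, 0.002, -0.507]]
ft_force: [-0.3, -0.7, -0.3]
grip_width: 0.0212
gripper_force: 24.8
```

Request:
{"op": "move_arm", "data": {"motion": [[[-0.03,0,0.018],[0,0,0]],[[-0.03,0,0.018],[0,0,0]],[[0,0,0],[0,0,0]]]}}

```text
time_s: 13.85
position: [0.4425, 0.2982, 0.0148]
tool_rot: [[-0.503, 0.122, -0.856], [0.06, 0.993, 0.106], [0.862, 0.001, -0.506]]
ft_force: [-0.8, -0.6, 0.0]
grip_width: 0.0216
gripper_force: 24.8
```

Run:
```python
from fing import *
o=env.observe();rel=np.array([.0015,0,-.019]);print('can',np.array(o['position'])+np.array(o['tool_rot'])@rel)
tp(o['position'],83,60,o)
```

```text
can [0.45798683 0.29625922 0.02567023]
t 13.85 pos [0.4425 0.2982 0.0148] F [-0.82 -0.57  0.04] w 0.0216 q [ 12.4  58.6  59.6  19.1 118.5 -70.6]
 turn [0.004 0.054 0.009] shift after turn [0. 0. 0.] now [0. 0. 0.]
```

Request:
{"op": "move_arm", "data": {"motion": [[[-0.035,0,0.02],[0,0.05,0]],[[-0.035,0,0.02],[0,0,0]],[[0,0,0],[0,0,0]]]}}

```text
time_s: 14.15
position: [0.4423, 0.2981, 0.0101]
tool_rot: [[-0.496, 0.122, -0.86], [0.06, 0.993, 0.106], [0.866, 0.001, -0.499]]
ft_force: [-0.5, 0.1, -0.2]
grip_width: 0.0212
gripper_force: 24.7
```

Request:
{"op": "move_arm", "data": {"motion": [[[-0.017,0,0.01],[0,0,0]],[[0,0,0],[0,0,0]]]}}

```text
time_s: 14.35
position: [0.4424, 0.2982, 0.0094]
tool_rot: [[-0.496, 0.122, -0.86], [0.06, 0.993, 0.106], [0.866, 0.001, -0.5]]
ft_force: [-0.2, -0.8, -1.3]
grip_width: 0.0216
gripper_force: 24.7
```

Request:
{"op": "move_arm", "data": {"motion": [[[-0.017,0,0.01],[0,0,0]],[[0,0,0],[0,0,0]]]}}

```text
time_s: 14.55
position: [0.4425, 0.2982, 0.0089]
tool_rot: [[-0.496, 0.122, -0.86], [0.059, 0.993, 0.106], [0.866, 0.002, -0.5]]
ft_force: [1.3, 0.3, 3.5]
grip_width: 0.0211
gripper_force: 25.0
```

The can touches the bench at 3.5 N. I'll release slowly, lift straight up, and then return the tool to vertical.

Request:
{"op": "move_arm", "data": {"motion": [[[0,0,0],[0,0,0]],[[0,0,0],[0,0,0]],[[0,0,0],[0,0,0]]], "claw": 0.68}}

```text
time_s: 14.85
position: [0.4424, 0.2982, 0.0084]
tool_rot: [[-0.496, 0.122, -0.86], [0.06, 0.993, 0.106], [0.866, 0.001, -0.5]]
ft_force: [1.8, -1.4, 0.2]
grip_width: 0.0271
gripper_force: 0.0
```

Request:
{"op": "move_arm", "data": {"motion": [[[0,0,0],[0,0,0]],[[0,0,0],[0,0,0]],[[0.35,0,-0.2],[0,0,0]],[[0.6,0,-0.35],[0,0,0]],[[0.6,0,-0.35],[0,0,0]],[[0.6,0,-0.35],[0,0,0]],[[0,0,0],[0,-0.9,0]],[[0,0,0],[0,-0.9,0]],[[0,0,0],[0,-0.9,0]],[[0,0,0],[0,-0.9,0]],[[0,0,0],[0,-0.9,0]],[[0,0,0],[0,-0.9,0]],[[0,0,0],[0,-0.9,0]],[[0,0,0],[0,-0.9,0]],[[0,0,0],[0,-0.3,0]],[[0,0,0],[0,0,0]],[[0,0,0],[0,0,0]]], "claw": 0.5}}

```text
time_s: 16.55
position: [0.4428, 0.2981, 0.1339]
tool_rot: [[-0.993, 0.122, -0.0], [0.122, 0.993, 0.002], [0.0, 0.002, -1.0]]
ft_force: [0.5, 1.0, -0.0]
grip_width: 0.0429
gripper_force: 0.0
```

Run:
```python
from fing import *
o,w=fing();pickle.dump((o,w),open('v6.pkl','wb'));tp([.4585,.2955,.06],83,0,o);lying(w,o,.03,.05)
lying(w,o,.012,.03)
```

```text
L 1177 z hist [193 156 137  75   7   0   0   0   0   0   0   0] inner 22.1
R 1175 z hist [187 166 136  69   5   0   0   0   0   0   0   0] inner 19.9
t 16.55 pos [0.4428 0.2981 0.1339] F [ 0.46  1.05 -0.01] w 0.0429 q [ 21.2  24.4  84.5   0.1  71.  -61.9]
 turn [ 0.015 -0.002 -0.001] shift after turn [-0.317 -0.013  1.477] now [-0.317 -0.016  1.477]
blob [246 190  23  25 535] 0.0408 [0.4558 0.2954 0.0408] ((455.42523193359375, 295.2012023925781), (21.117551803588867, 24.023019790649414), 82.90330505371094)
blob [247 186  22   6 101] 0.0214 [0.4469 0.2964 0.0214] ((447.32586669921875, 296.6853942871094), (21.299278259277344, 5.241630554199219), 82.920654296875)
```

The can stands upright again, with its top at z=0.041 near (0.457, 0.295). I'll turn to yaw −7° and grip from above with the corrected depth.

Request:
{"op": "move_arm", "data": {"motion": [[[-0.28,-0.02,0],[0,0,0.9]],[[0,0,0],[0,0,0.9]],[[0,0,0],[0,0,0.9]],[[0,0,0],[0,0,0.9]],[[0,0,0],[0,0,0.9]],[[0,0,0],[0,0,0.9]],[[0,0,0],[0,0,0.9]],[[0,0,0],[0,0,0.9]],[[0,0,0],[0,0,0.9]],[[0,0,0],[0,0,0.9]],[[0,0,0],[0,0,0.9]],[[0,0,0],[0,0,0.9]],[[0,0,0],[0,0,0.45]],[[0,0,0.5],[0,0,0]],[[0,0,0.3],[0,0,0]],[[0,0,0],[0,0,0]]]}}

```text
time_s: 18.2
position: [0.4561, 0.2947, 0.091]
tool_rot: [[0.123, 0.992, -0.005], [0.992, -0.123, 0.0], [-0.001, -0.005, -1.0]]
ft_force: [1.3, 0.1, 0.3]
grip_width: 0.0429
gripper_force: 0.0
```

Run:
```python
from fing import *
o,w=fing();pickle.dump((o,w),open('v7.pkl','wb'));lying(w,o,.034,.05);tp([.457,.2953,.002],-7,0,o)
```

```text
L 1181 z hist [183 164 138  70   6   0   0   0   0   0   0   0] inner 21.6
R 1185 z hist [184 173 139  65   6   0   0   0   0   0   0   0] inner 20.5
blob [247 185  27  29 732] 0.0408 [0.4575 0.2969 0.0408] ((457.4631042480469, 296.82159423828125), (23.124835968017578, 20.75862693786621), 83.00621032714844)
t 18.2 pos [0.4561 0.2947 0.091 ] F [1.31 0.07 0.3 ] w 0.0429 q [20.3 28.2 86.1  0.1 65.9 27.3]
 turn [-0.032  0.004 -0.006] shift after turn [0.014 0.016 1.781] now [0.015 0.024 1.78 ]
```

Request:
{"op": "move_arm", "data": {"motion": [[[0.03,0.02,0],[-0.03,0,0]],[[0,0,0.5],[0,0,0]],[[0,0,0.5],[0,0,0]],[[0,0,0.5],[0,0,0]],[[0,0,0.28],[0,0,0]],[[0,0,0],[0,0,0]],[[0,0,0],[0,0,0]]]}}

```text
time_s: 18.95
position: [0.4588, 0.2971, 0.0049]
tool_rot: [[0.122, 0.993, 0.006], [0.993, -0.122, 0.001], [0.002, 0.005, -1.0]]
ft_force: [0.4, -0.2, 0.7]
grip_width: 0.0427
gripper_force: 0.0
```

Request:
{"op": "move_arm", "data": {"motion": [[[0,0,0],[0,0,0]],[[0,0,0],[0,0,0]],[[0,0,0],[0,0,0]]], "claw": 0.7}}

```text
time_s: 19.25
position: [0.4584, 0.2969, 0.0045]
tool_rot: [[0.122, 0.993, 0.005], [0.993, -0.122, 0.001], [0.002, 0.005, -1.0]]
ft_force: [-0.6, -0.9, 0.1]
grip_width: 0.0257
gripper_force: 0.0
```

Request:
{"op": "move_arm", "data": {"motion": [[[0,0,0],[0,0,0]],[[0,0,0],[0,0,0]],[[0,0,0],[0,0,0]],[[0,0,0],[0,0,0]]], "claw": 0.85}}

```text
time_s: 19.65
position: [0.4584, 0.2969, 0.0045]
tool_rot: [[0.122, 0.993, 0.005], [0.993, -0.122, 0.001], [0.002, 0.005, -1.0]]
ft_force: [-1.6, -1.1, 6.4]
grip_width: 0.0214
gripper_force: 25.9
```

Request:
{"op": "move_arm", "data": {"motion": [[[0,0,-0.5],[0,0,0]],[[0,0,-0.6],[0,0,0]],[[0,0,-0.6],[0,0,0]],[[0,0,0],[0,0,0]]]}}

```text
time_s: 20.05
position: [0.4594, 0.2974, 0.0925]
tool_rot: [[0.122, 0.993, 0.011], [0.993, -0.122, 0.003], [0.005, 0.01, -1.0]]
ft_force: [0.9, -0.2, -0.5]
grip_width: 0.0213
gripper_force: 25.0
```

Run:
```python
from plan import *;import numpy as np
a=np.radians(78.45);ey=np.array([np.cos(a),np.sin(a)])
print(np.array([.5406,.1076])+.068*ey)
tp([*(np.array([.5406,.1076])+.068*ey),.086],-11.5,0)
```

```text
[0.55421516 0.17422302]
t 20.05 pos [0.4594 0.2974 0.0925] F [ 0.91 -0.18 -0.46] w 0.0213 q [20.5 28.2 86.  -0.  65.2 27.5]
 turn [ 0.072 -0.035  0.565] shift after turn [-2.036  2.349  0.129] now [-2.215  2.18   0.142]
```

Gripped and lifted cleanly. I'll carry it over the clamp gap, aiming for clamp y ≈ 70 mm.

Request:
{"op": "move_arm", "data": {"motion": [[[0,0,0],[0.07,-0.035,0.565]],[[-0.4,0.47,0],[0,0,0]],[[-0.4,0.47,0],[0,0,0]],[[-0.4,0.47,0],[0,0,0]],[[-0.4,0.47,0],[0,0,0]],[[-0.4,0.47,0],[0,0,0]],[[0,0,0],[0,0,0]],[[0,0,0],[0,0,0]]]}}

```text
time_s: 20.85
position: [0.5525, 0.175, 0.0877]
tool_rot: [[0.201, 0.98, -0.008], [0.98, -0.201, -0.002], [-0.004, -0.007, -1.0]]
ft_force: [-0.8, 0.5, -0.4]
grip_width: 0.0216
gripper_force: 25.0
```

Run:
```python
from fing import *
o=env.observe();w=viewer.get_image('wrist');s=viewer.get_image('scene');pickle.dump((o,w,s),open('v8.pkl','wb'))
tp([.5546,.1762,.0185],-11.5,0,o)
c=np.zeros((384,800,3),np.uint8);c[:,:512]=w['frame'];c[:216,512:]=cv2.resize(s['frame'],(288,216));cv2.imwrite('pics/g.png',c[:,:,::-1])
# stop / jaw edges in clamp coords
cc=np.array([.5406,.1076]);a=np.radians(78.45);ey=np.array([np.cos(a),np.sin(a)]);ex=np.array([ey[1],-ey[0]])
yy,xx=np.mgrid[0:384,0:512];px=np.c_[xx.ravel(),yy.ravel()];px=px[w['depth'].ravel()>0];P=bydepth(w,px,o);L=np.c_[(P[:,:2]-cc)@ex,(P[:,:2]-cc)@ey,P[:,2]]
m=(L[:,2]>.034)&(L[:,2]<.048)&(abs(L[:,0])<.03)&(L[:,1]>.085)&(L[:,1]<.13)
print('stop',m.sum(),np.percentile(L[m],[2,50,98],axis=0).round(4))
m=(L[:,2]>.005)&(L[:,2]<.018)&(abs(L[:,0])<.06)&(L[:,1]>.05)&(L[:,1]<.14)
print('bed',m.sum(),np.percentile(L[m],[1,50,99],axis=0).round(4))
```

```text
t 20.85 pos [0.5525 0.175  0.0877] F [-0.82  0.51 -0.37] w 0.0216 q [ 5.9 31.7 80.1 -0.1 68.7 17.5]
 turn [-0.052  0.028 -0.01 ] shift after turn [0.033 0.035 1.384] now [0.038 0.045 1.383]
stop 1684 [[-0.0217  0.0966  0.0365]
 [ 0.0014  0.1074  0.0408]
 [ 0.0249  0.1157  0.0448]]
bed 8712 [[-4.850e-02  5.080e-02  5.700e-03]
 [ 1.000e-04  8.540e-02  1.300e-02]
 [ 5.030e-02  1.389e-01  1.730e-02]]
```

View pics/g.png

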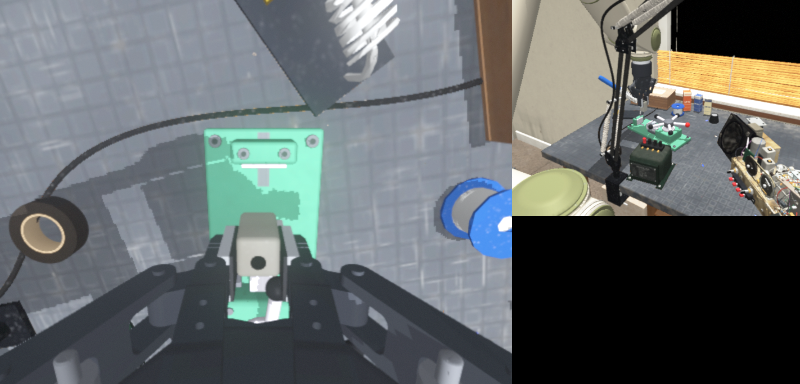

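The can is held upright over the gap between the stop at (264,152) and the jaw. The black ball at (275,288) is close, but it stays below the gripper body. I'll descend.

Request:
{"op": "move_arm", "data": {"motion": [[[0.035,0.04,0],[-0.05,0.03,0]],[[0,0,0.45],[0,0,0]],[[0,0,0.45],[0,0,0]],[[0,0,0.44],[0,0,0]],[[0,0,0],[0,0,0]],[[0,0,0],[0,0,0]]]}}

```text
time_s: 21.55
position: [0.5553, 0.1771, 0.022]
tool_rot: [[0.199, 0.98, 0.002], [0.98, -0.199, 0.0], [0.001, 0.002, -1.0]]
ft_force: [0.2, 0.4, -0.1]
grip_width: 0.0215
gripper_force: 25.0
```

Run:
```python
from plan import *
tp([.5546,.1762,.0165],-11.5,0)
```

```text
t 21.55 pos [0.5553 0.1771 0.022 ] F [ 0.18  0.35 -0.13] w 0.0215 q [ 6.1 36.5 83.8  0.  59.6 17.5]
 turn [ 0.011 -0.005  0.004] shift after turn [-0.021 -0.011  0.111] now [-0.021 -0.011  0.111]
```

Request:
{"op": "move_arm", "data": {"motion": [[[-0.02,-0.01,0.05],[0.01,0,0]],[[0,0,0.04],[0,0,0]],[[0,0,0],[0,0,0]]]}}

```text
time_s: 21.85
position: [0.5548, 0.1757, 0.0175]
tool_rot: [[0.2, 0.98, 0.001], [0.98, -0.2, 0.001], [0.001, 0.001, -1.0]]
ft_force: [-0.1, 0.4, -0.4]
grip_width: 0.0217
gripper_force: 25.0
```

Request:
{"op": "move_arm", "data": {"motion": [[[0,0,0.02],[0,0,0]],[[0,0,0],[0,0,0]]]}}

```text
time_s: 22.05
position: [0.5549, 0.1757, 0.0165]
tool_rot: [[0.2, 0.98, 0.001], [0.98, -0.2, 0.001], [0.001, 0.001, -1.0]]
ft_force: [-1.0, -0.1, 3.8]
grip_width: 0.0215
gripper_force: 25.4
```

Request:
{"op": "move_arm", "data": {"motion": [[[0,0,0.02],[0,0,0]],[[0,0,0],[0,0,0]]]}}

```text
time_s: 22.25
position: [0.5549, 0.1758, 0.0165]
tool_rot: [[0.199, 0.98, 0.001], [0.98, -0.199, 0.001], [0.001, 0.001, -1.0]]
ft_force: [-3.6, -1.4, 12.9]
grip_width: 0.0214
gripper_force: 26.7
```

It's seated on the bed. I'll release, rise, and check.

Request:
{"op": "move_arm", "data": {"motion": [[[0,0,-0.02],[0,0,0]],[[0,0,0],[0,0,0]],[[0,0,0],[0,0,0]],[[0,0,0],[0,0,0]]], "claw": 0.68}}

```text
time_s: 22.65
position: [0.5546, 0.1757, 0.0159]
tool_rot: [[0.2, 0.98, -0.0], [0.98, -0.2, 0.001], [0.0, -0.0, -1.0]]
ft_force: [0.0, -0.1, 0.6]
grip_width: 0.0277
gripper_force: 0.0
```

Request:
{"op": "move_arm", "data": {"motion": [[[0,0,0],[0,0,0]],[[0,0,0],[0,0,0]],[[0,0,-0.3],[0,0,0]],[[0,0,-0.6],[0,0,0]],[[0,0,-0.6],[0,0,0]],[[0,0,-0.6],[0,0,0]],[[0,0,0],[0,0,0]]], "claw": 0.5}}

```text
time_s: 23.35
position: [0.5564, 0.1759, 0.1251]
tool_rot: [[0.199, 0.98, 0.008], [0.98, -0.199, 0.001], [0.003, 0.007, -1.0]]
ft_force: [-0.0, 0.7, -0.6]
grip_width: 0.0426
gripper_force: 0.0
```

```bash
cat > clampm.py <<'E'
from fing import *
cc=np.array([.5406,.1076]);A=np.radians(78.45);ey=np.array([np.cos(A),np.sin(A)]);ex=np.array([ey[1],-ey[0]])
def cl(v,o,px=None):
    if px is None:
        yy,xx=np.mgrid[0:384,0:512];px=np.c_[xx.ravel(),yy.ravel()];px=px[v['depth'].ravel()>0]
    P=bydepth(v,px,o);return px,np.c_[(P[:,:2]-cc)@ex,(P[:,:2]-cc)@ey,P[:,2]]
E
python3 - <<'E'
from clampm import *
o=env.observe();w=viewer.get_image('wrist');pickle.dump((o,w),open('v9.pkl','wb'));tp(o['position'],-11.5,0,o)
px,L=cl(w,o)
m=(L[:,2]>.046)&(L[:,2]<.06)&(abs(L[:,0])<.03)&(L[:,1]>.04)&(L[:,1]<.12);print('can',m.sum(),np.percentile(L[m],[2,50,98],axis=0).round(4))
t=viewer.get_image('top');px,L=cl(t,None);m=(L[:,2]>.046)&(L[:,2]<.06)&(abs(L[:,0])<.03)&(L[:,1]>.04)&(L[:,1]<.12);print('can top',m.sum(),m.any() and np.percentile(L[m],[2,50,98],axis=0).round(4))
E
```

```text
t 23.35 pos [0.5564 0.1759 0.1251] F [-0.03  0.67 -0.56] w 0.0426 q [ 5.9 29.3 77.4  0.  72.9 17.4]
 turn [ 0.052 -0.02  -0.   ] shift after turn [0. 0. 0.] now [0. 0. 0.]
can 615 [[-0.0109  0.0585  0.0477]
 [-0.0004  0.0695  0.0529]
 [ 0.01    0.079   0.0544]]
can top 0 False
```

The can stands at clamp (0, 69 mm). Next I'll check the arm–lamp clearance and refine the wheel's axis and spoke angles from the wrist depth.

```bash
cat > wheel.py <<'E'
from clampm import *
def wheel(v,o,W=np.array([.5296,.0537])):
    yy,xx=np.mgrid[0:384,0:512];px=np.c_[xx.ravel(),yy.ravel()];px=px[v['depth'].ravel()>0];P=bydepth(v,px,o)
    r=np.hypot(*(P[:,:2]-W).T);h=P[(P[:,2]>.079)&(P[:,2]<.09)&(r<.026)]
    if len(h)>60: (c,rad)=cv2.minEnclosingCircle((h[:,:2]*1000).astype(np.float32));print('hub',len(h),np.round(c,1),round(rad,1),h[:,2].mean().round(4))
    k=(P[:,2]>.067)&(P[:,2]<.083)&(r>.03)&(r<.057);a=np.degrees(np.arctan2(*(P[k,:2]-W).T[::-1]))
    hist,e=np.histogram(a,np.arange(-180,181,6));
    ph=(np.angle(np.mean(np.exp(1j*np.radians(a*5))))/5);print('spoke phase mod72',np.degrees(ph).round(2),'n',k.sum(),[(int(e[i]),int(hist[i])) for i in range(60) if hist[i]>5])
E
python3 - <<'E'
from wheel import *
from scipy.spatial import cKDTree
o,w=pickle.load(open('v9.pkl','rb'));wheel(w,o)
d=pickle.load(open('v0.pkl','rb'));wheel(d['top'],None)
s0=d['scene'];s=viewer.get_image('scene')
yy,xx=np.mgrid[0:384,0:512];px=np.c_[xx.ravel(),yy.ravel()]
P0=bydepth(s0,px);P=bydepth(s,px);d0=s0['depth'].ravel();d1=s['depth'].ravel()
same=abs(d0-d1)<.004
lamp=P0[(d0>0)&(P0[:,2]>.15)&(P0[:,0]>.1)&(P0[:,0]<.31)&(P0[:,1]<.1)&(P0[:,1]>-.4)]
rob=P[(d1>0)&(~same)&(d1<d0-.02)|((d1>0)&(~same)&(d0==0))]
rob=rob[(rob[:,2]>.12)]
t=cKDTree(lamp);dd,i=t.query(rob);k=dd.argmin();print(len(lamp),len(rob),'min',dd[k],rob[k],lamp[i[k]],np.percentile(dd,[1,5]))
print('rob',rob.min(0),rob.max(0)); hi=P0[(d0>0)&(P0[:,2]>.4)&(P0[:,0]<.4)];print('lamp hi',hi.min(0),hi.max(0))
E
```

```text
spoke phase mod72 -4.48 n 489 [(60, 81), (66, 143), (72, 74), (132, 118), (138, 69)]
hub 109 [530.3  53.4] 18.5 0.0812
spoke phase mod72 -1.53 n 193 [(-150, 18), (-144, 16), (-78, 17), (-72, 16), (-6, 20), (0, 11), (60, 10), (66, 19), (72, 12), (132, 10), (138, 18), (144, 13)]
9308 12388 min 0.000813884516232124 [ 0.17296076 -0.09913879  0.49338399] [ 0.17308856 -0.09901676  0.49258952] [0.13651926 0.14914905]
rob [-0.04306777 -0.36722092  0.12008192] [0.97483894 1.35774484 0.4951243 ]
lamp hi [ 0.16249258 -0.16138729  0.40001993] [0.24711674 0.04395632 0.4970047 ]
```

The visible arm stays about 0.13 m clear of the lamp, and the spoke is at about 70°. I'll close the fingers and move above the slot just counter-clockwise of that spoke.

Run:
```python
from plan import *
tp([.5167,.1088,.125],-19,0)
w=np.array([-.048,.0185])
for d in (4,3,2,1):
    a=np.radians(d);R=np.array([[np.cos(a),-np.sin(a)],[np.sin(a),np.cos(a)]]);print(d,((w-R@w)/.05).round(4),d/8)
```

```text
t 23.5 pos [0.5541 0.1756 0.1203] F [-0.35 -0.71  0.78] w 0.0429 q [ 5.9 29.6 77.7  0.  72.7 17.4]
 turn [-0.009 -0.001  0.936] shift after turn [-1.507 -0.273 -0.094] now [-1.459 -0.467 -0.094]
4 [0.0235 0.0679] 0.5
3 [0.018  0.0507] 0.375
2 [0.0123 0.0337] 0.25
1 [0.0063 0.0168] 0.125
```

Request:
{"op": "move_arm", "data": {"motion": [[[0,0,-0.1],[0,0,0.9]],[[-0.5,-0.09,0],[0,0,0.04]],[[-0.5,-0.09,0],[0,0,0]],[[-0.5,-0.09,0],[0,0,0]],[[0,0,0],[0,0,0]],[[0,0,0],[0,0,0]]], "claw": 1, "force": 20}}

```text
time_s: 24.1
position: [0.5173, 0.109, 0.1253]
tool_rot: [[0.327, 0.945, -0.001], [0.945, -0.327, 0.001], [0.0, -0.002, -1.0]]
ft_force: [0.5, 0.4, 0.6]
grip_width: -0.0001
gripper_force: 0.0
```

Run:
```python
from wheel import *
o=env.observe();tp([.5167,.1088,.040],-19,0,o);w=viewer.get_image('wrist');wheel(w,o)
R=np.array(o['tool_rot']);p=np.array(o['position'])
yy,xx=np.mgrid[200:384,100:420];px=np.c_[xx.ravel(),yy.ravel()];P=bydepth(w,px,o);L=(P-p)@R*1000
m=(abs(L[:,0])<13)&(abs(L[:,1])<30)
for z in range(-44,4,4):
    q=L[m&(abs(L[:,2]-z)<2)]
    if len(q)>3: print(z,len(q),np.percentile(q[:,1],[1,99]).round(1),np.percentile(q[:,0],[1,99]).round(1))
```

```text
t 24.1 pos [0.5173 0.109  0.1253] F [0.46 0.38 0.58] w -0.0001 q [-1.  24.6 85.9  0.  69.6 18.1]
 turn [-0.011 -0.002 -0.011] shift after turn [-0.008 -0.011  1.705] now [-0.009 -0.008  1.705]
hub 783 [537.5  56.7] 16.5 0.0824
spoke phase mod72 -2.17 n 902 [(-150, 9), (-144, 21), (-12, 46), (-6, 168), (0, 188), (60, 103), (66, 190), (72, 105), (132, 27), (138, 34), (144, 7)]
-44 239 [-13.6  12.9] [ 5.4 10.5]
-40 206 [-13.7  13. ] [ 5.4 10.4]
-36 202 [-13.7  13.1] [ 5.3 10.5]
-32 175 [-13.6  13. ] [ 5.4 10.5]
-28 157 [-13.4  12.7] [ 5.3 10.3]
-24 106 [-12.2  11.4] [ 5.4 10.4]
-20 7 [-4.7  5.2] [9.3 9.8]
```

The closed tip is at tool z ≈ −20 mm and the spoke at about 70°. I'll descend to TCP z=0.036, which puts the tip at 0.056.

Request:
{"op": "move_arm", "data": {"motion": [[[0,0,0.5],[0,0,0]],[[0,0,0.5],[0,0,0]],[[0,0,0.5],[0,0,0]],[[0,0,0.28],[0,0,0]],[[0,0,0],[0,0,0]]]}}

```text
time_s: 24.65
position: [0.5167, 0.1099, 0.0349]
tool_rot: [[0.325, 0.946, -0.004], [0.946, -0.325, 0.001], [-0.001, -0.004, -1.0]]
ft_force: [0.1, 0.4, -0.8]
grip_width: 0.0001
gripper_force: 0.0
```

Request:
{"op": "move_arm", "data": {"motion": [[[0,0.05,0],[0,0,0]],[[0,0.05,0],[0,0,0]],[[0,0.05,0],[0,0,0]],[[0,0.04,0],[0,0,0]],[[0,0.03,0],[0,0,0]]]}}

```text
time_s: 25.15
position: [0.5283, 0.1054, 0.0374]
tool_rot: [[0.326, 0.945, 0.001], [0.945, -0.326, 0.001], [0.001, 0.001, -1.0]]
ft_force: [-0.1, 0.3, 0.3]
grip_width: -0.0
gripper_force: 0.0
```

Request:
{"op": "move_arm", "data": {"motion": [[[0.012,0.034,0],[0,0,0.25]],[[0.012,0.034,0],[0,0,0.25]],[[0.012,0.034,0],[0,0,0.25]],[[0.012,0.034,0],[0,0,0.25]]]}}

```text
time_s: 25.55
position: [0.534, 0.1057, 0.0371]
tool_rot: [[0.456, 0.89, -0.003], [0.89, -0.456, 0.001], [0.0, -0.003, -1.0]]
ft_force: [-5.4, 3.0, 2.9]
grip_width: -0.0
gripper_force: 2.9
```

In contact. The tangential force is about 6.2 N, which is the free push. I'll continue the arc.

Request:
{"op": "move_arm", "data": {"motion": [[[0.0235,0.068,0],[0,0,0.5]],[[0.0235,0.068,0],[0,0,0.5]],[[0.0235,0.068,0],[0,0,0.5]],[[0.0235,0.068,0],[0,0,0.5]],[[0.0235,0.068,0],[0,0,0.5]],[[0.0235,0.068,0],[0,0,0.5]],[[0.0235,0.068,0],[0,0,0.5]],[[0.0235,0.068,0],[0,0,0.5]],[[0.0235,0.068,0],[0,0,0.5]],[[0.0235,0.068,0],[0,0,0.5]]]}}

```text
time_s: 26.55
position: [0.567, 0.0911, 0.0372]
tool_rot: [[0.922, 0.388, 0.001], [0.388, -0.922, 0.003], [0.002, -0.002, -1.0]]
ft_force: [1.7, 7.6, 0.2]
grip_width: -0.0
gripper_force: 3.2
```

```bash
cat > st.py <<'E'
from plan import *
def st(W=np.array([.530,.0537])):
    o=env.observe();R=np.array(o['tool_rot']);p=np.array(o['position']);w=R.T@(np.array([*W,p[2]])-p);f=R.T@o['ft_force']
    yaw=np.degrees(np.arctan2(R[1,1],R[0,1]))
    print('t',o['time_s'],'pos',p.round(4),'phi',(yaw+90).round(1),'W in tool mm',(w*1000).round(1),'F tool',f.round(2),'torque',(-f[1]*-w[0]).round(3),'q',np.round(o['q'],1))
E
python3 -c "
from st import *;st()"
```

```text
t 26.55 pos [0.567  0.0911 0.0372] phi 22.8 W in tool mm [-48.6  20.1  -0.1] F tool [ 4.58 -6.37 -0.21] torque 0.31 q [-2.8 34.7 84.5  0.2 60.8 64.3]
```

Request:
{"op": "move_arm", "data": {"motion": [[[0.0235,0.068,0],[0,0,0.5]],[[0.0235,0.068,0],[0,0,0.5]],[[0.0235,0.068,0],[0,0,0.5]],[[0.0235,0.068,0],[0,0,0.5]],[[0.0235,0.068,0],[0,0,0.5]]]}}

```text
time_s: 27.05
position: [0.5777, 0.076, 0.0372]
tool_rot: [[0.999, 0.049, 0.002], [0.049, -0.999, 0.003], [0.002, -0.002, -1.0]]
ft_force: [3.8, 7.2, -2.0]
grip_width: 0.0002
gripper_force: 3.2
```

Request:
{"op": "move_arm", "data": {"motion": [[[0.0235,0.068,0],[0,0,0.5]],[[0.0235,0.068,0],[0,0,0.5]],[[0.0235,0.068,0],[0,0,0.5]],[[0.0235,0.068,0],[0,0,0.5]],[[0.0235,0.068,0],[0,0,0.5]]]}}

```text
time_s: 27.55
position: [0.5826, 0.0583, 0.0373]
tool_rot: [[0.955, -0.296, 0.004], [-0.296, -0.955, 0.002], [0.003, -0.003, -1.0]]
ft_force: [6.3, 5.3, -3.2]
grip_width: 0.0004
gripper_force: 3.3
```

Run:
```python
from st import *;st()
from wheel import *
o=env.observe();w=viewer.get_image('wrist');wheel(w,o,np.array([.530,.0537]));t=viewer.get_image('top');pickle.dump((o,w,t),open('v10.pkl','wb'))
px,L=cl(w,o);m=(L[:,2]>.046)&(L[:,2]<.06)&(abs(L[:,0])<.03)&(L[:,1]>.04)&(L[:,1]<.12);print('can',m.sum(),m.any() and np.percentile(L[m],[2,50,98],axis=0).round(4))
px,L=cl(t,None)
for y in np.arange(.04,.11,.004):
    q=L[(abs(L[:,0])<.012)&(abs(L[:,1]-y)<.002)];print(round(y,3),np.round(np.median(q[:,2]),3) if len(q) else None,end='; ')
```

```text
t 27.55 pos [0.5826 0.0583 0.0373] phi -17.2 W in tool mm [-48.9  20.   -0.2] F tool [ 4.44 -6.9   3.19] torque 0.337 q [ -5.9  35.5  82.7   0.2  61.7 101.2]
spoke phase mod72 -12.66 n 800 [(-90, 38), (-84, 95), (-78, 73), (-24, 170), (-18, 218), (-12, 179), (-6, 27)]
can 196 [[0.0081 0.0676 0.0461]
 [0.0109 0.0771 0.0505]
 [0.0119 0.0827 0.0536]]
0.04 0.037; 0.044 0.039; 0.048 0.04; 0.052 0.037; 0.056 0.027; 0.06 0.037; 0.064 0.042; 0.068 0.05; 0.072 0.05; 0.076 0.05; 0.08 0.05; 0.084 0.05; 0.088 0.01; 0.092 0.011; 0.096 0.013; 0.1 0.037; 0.104 0.039; 0.108 0.039;
```

The wheel has turned about 86°, and the can is being pushed along with about 11 mm left. I'll back off, lift and re-insert behind the next spoke, at about 56°.

Request:
{"op": "move_arm", "data": {"motion": [[[0,-0.2,0],[0,0,0]],[[0,0,-0.6],[0,0,0]],[[0,0,-0.6],[0,0,0]],[[0,0,-0.6],[0,0,0]],[[0,0,0],[0,0,-0.9]],[[0,0,0],[0,0,-0.9]],[[0,0,0],[0,0,-0.9]],[[0,0,0],[0,0,-0.9]],[[0,0,0],[0,0,-0.9]],[[0,0,0],[0,0,-0.9]],[[0,0,0],[0,0,-0.9]],[[0,0,0],[0,0,-0.9]],[[0,0,0],[0,0,-0.9]],[[0,0,0],[0,0,-0.9]],[[0,0,0],[0,0,-0.25]],[[0,0,0],[0,0,0]]]}}

```text
time_s: 29.25
position: [0.584, 0.0676, 0.1271]
tool_rot: [[0.545, 0.839, -0.0], [0.839, -0.545, 0.0], [0.0, -0.0, -1.0]]
ft_force: [0.5, -0.6, 0.1]
grip_width: 0.0001
gripper_force: 0.0
```

Run:
```python
from wheel import *
o=env.observe();tp([.531,.1104,.037],-33,0,o);w=viewer.get_image('wrist');wheel(w,o,np.array([.530,.0537]))
px,L=cl(w,o);m=(L[:,2]>.046)&(L[:,2]<.06)&(abs(L[:,0])<.03)&(L[:,1]>.04)&(L[:,1]<.12);print('can',m.sum(),m.any() and np.percentile(L[m],[2,50,98],axis=0).round(4))
m=(L[:,2]>.034)&(L[:,2]<.045)&(abs(L[:,0])<.015)&(L[:,1]>.09)&(L[:,1]<.13);print('stop',m.sum(),m.any() and np.percentile(L[m],[2,50,98],axis=0).round(4))
```

```text
t 29.25 pos [0.584  0.0676 0.1271] F [ 0.47 -0.62  0.11] w 0.0001 q [-4.9 29.8 76.1  0.  74.1 28. ]
 turn [-0.003 -0.002  0.   ] shift after turn [ 0.141 -1.356  1.801] now [ 0.14  -1.355  1.802]
hub 1204 [531.2  52.5] 19.0 0.0826
spoke phase mod72 -18.16 n 896 [(-24, 11), (-18, 64), (-12, 10), (42, 40), (48, 193), (54, 162), (60, 10), (114, 10), (120, 210), (126, 164), (132, 22)]
can 842 [[-0.0101  0.0627  0.0466]
 [ 0.0012  0.0732  0.053 ]
 [ 0.0108  0.0839  0.0546]]
stop 1051 [[-0.0144  0.0956  0.0359]
 [-0.      0.1044  0.041 ]
 [ 0.0144  0.1151  0.0446]]
```

Request:
{"op": "move_arm", "data": {"motion": [[[0.14,-0.45,0],[0,0,0]],[[0,-0.45,0],[0,0,0]],[[0,-0.45,0],[0,0,0]],[[0,0,0],[0,0,0]],[[0,0,0.6],[0,0,0]],[[0,0,0.6],[0,0,0]],[[0,0,0.6],[0,0,0]],[[0,0,0],[0,0,0]]]}}

```text
time_s: 30.1
position: [0.5299, 0.1096, 0.034]
tool_rot: [[0.546, 0.838, -0.006], [0.838, -0.546, 0.001], [-0.003, -0.006, -1.0]]
ft_force: [0.5, -0.0, -0.4]
grip_width: 0.0001
gripper_force: 0.0
```

Request:
{"op": "move_arm", "data": {"motion": [[[0,0.05,0],[0,0,0.1]],[[0,0.05,0],[0,0,0.1]],[[0,0.05,0],[0,0,0.1]],[[0,0.05,0],[0,0,0.1]],[[0.012,0.034,0],[0,0,0.25]],[[0.012,0.034,0],[0,0,0.25]],[[0.012,0.034,0],[0,0,0.25]]]}}

```text
time_s: 30.8
position: [0.5441, 0.1031, 0.0375]
tool_rot: [[0.674, 0.739, -0.001], [0.739, -0.674, 0.002], [0.0, -0.002, -1.0]]
ft_force: [-4.0, 3.9, 2.6]
grip_width: 0.0001
gripper_force: 3.1
```

```bash
python3 -c "
from st import *;st()"
```

```text
t 30.8 pos [0.5441 0.1031 0.0375] phi 47.6 W in tool mm [-46.   22.8  -0.1] F tool [ 0.15 -5.61 -2.58] torque 0.258 q [-1.6 33.1 87.8  0.1 59.1 40.7]
```

Request:
{"op": "move_arm", "data": {"motion": [[[0.026,0.067,0],[0,0,0.5]],[[0.026,0.067,0],[0,0,0.5]],[[0.026,0.067,0],[0,0,0.5]],[[0.026,0.067,0],[0,0,0.5]],[[0.026,0.067,0],[0,0,0.5]],[[0.026,0.067,0],[0,0,0.5]]]}}

```text
time_s: 31.4
position: [0.5635, 0.0927, 0.0376]
tool_rot: [[0.916, 0.4, 0.001], [0.4, -0.916, 0.003], [0.002, -0.002, -1.0]]
ft_force: [0.9, 7.6, 0.4]
grip_width: -0.0
gripper_force: 3.3
```

```bash
python3 -c "
from st import *;st()"
```

```text
t 31.4 pos [0.5635 0.0927 0.0376] phi 23.6 W in tool mm [-46.3  22.4  -0.1] F tool [ 3.92 -6.63 -0.35] torque 0.307 q [-2.6 34.4 85.   0.2 60.5 63.7]
```

Request:
{"op": "move_arm", "data": {"motion": [[[0.013,0.033,0],[0,0,0.25]],[[0.013,0.033,0],[0,0,0.25]],[[0.013,0.033,0],[0,0,0.25]],[[0.013,0.033,0],[0,0,0.25]]]}}

```text
time_s: 31.8
position: [0.5685, 0.0874, 0.0376]
tool_rot: [[0.963, 0.27, 0.002], [0.27, -0.963, 0.003], [0.002, -0.002, -1.0]]
ft_force: [1.9, 7.2, -1.4]
grip_width: -0.0
gripper_force: 3.3
```

```bash
python3 -c "
from st import *;st()"
```

```text
t 31.8 pos [0.5685 0.0874 0.0376] phi 15.7 W in tool mm [-46.1  22.1  -0.2] F tool [ 3.74 -6.45  1.41] torque 0.298 q [-3.1 34.7 84.3  0.2 60.9 71.1]
```

Request:
{"op": "move_arm", "data": {"motion": [[[0.013,0.033,0],[0,0,0.25]],[[0.013,0.033,0],[0,0,0.25]],[[0.013,0.033,0],[0,0,0.25]],[[0.013,0.033,0],[0,0,0.25]]]}}

```text
time_s: 32.2
position: [0.5728, 0.0815, 0.0377]
tool_rot: [[0.991, 0.133, 0.003], [0.133, -0.991, 0.003], [0.003, -0.002, -1.0]]
ft_force: [2.9, 7.5, -0.5]
grip_width: -0.0
gripper_force: 3.3
```

```bash
python3 -c "
from st import *;st()"
```

```text
t 32.2 pos [0.5728 0.0815 0.0377] phi 7.7 W in tool mm [-46.1  21.9  -0.2] F tool [ 3.88 -7.01  0.49] torque 0.323 q [-3.7 34.9 83.8  0.2 61.1 78.6]
```

Request:
{"op": "move_arm", "data": {"motion": [[[0.013,0.033,0],[0,0,0.25]],[[0.013,0.033,0],[0,0,0.25]],[[0.013,0.033,0],[0,0,0.25]]]}}

```text
time_s: 32.5
position: [0.5754, 0.0767, 0.0377]
tool_rot: [[1.0, 0.029, 0.003], [0.029, -1.0, 0.003], [0.003, -0.002, -1.0]]
ft_force: [4.3, 7.5, -1.3]
grip_width: -0.0003
gripper_force: 3.3
```

Run:
```python
from st import *;st()
from wheel import *
o=env.observe();w=viewer.get_image('wrist');wheel(w,o,np.array([.530,.0537]))
t=viewer.get_image('top');px,L=cl(t,None);m=(L[:,2]>.045)&(L[:,2]<.06)&(abs(L[:,0])<.03)&(L[:,1]>.04)&(L[:,1]<.12);print('can',m.sum(),m.any() and np.percentile(L[m],[2,50,98],axis=0).round(4))
```

```text
t 32.5 pos [0.5754 0.0767 0.0377] phi 1.7 W in tool mm [-46.   21.7  -0.2] F tool [ 4.51 -7.35  1.37] torque 0.338 q [-4.2 35.1 83.5  0.2 61.3 84.1]
spoke phase mod72 7.24 n 901 [(-72, 23), (-66, 94), (-60, 57), (-6, 54), (0, 316), (6, 222), (12, 134)]
can 70 [[-0.011   0.0753  0.0459]
 [-0.0012  0.0857  0.0507]
 [ 0.0098  0.0958  0.0553]]
```

The can's edge is at about 96 mm, right at the stop. From here I'll use small steps.

Request:
{"op": "move_arm", "data": {"motion": [[[0.013,0.033,0],[0,0,0.25]],[[0.013,0.033,0],[0,0,0.25]]]}}

```text
time_s: 32.8
position: [0.5768, 0.0734, 0.0377]
tool_rot: [[0.999, -0.041, 0.003], [-0.041, -0.999, 0.002], [0.003, -0.003, -1.0]]
ft_force: [4.1, 7.9, -1.6]
grip_width: 0.0
gripper_force: 3.5
```

```bash
python3 -c "
from st import *;st()"
```

```text
t 32.8 pos [0.5768 0.0734 0.0377] phi -2.3 W in tool mm [-45.9  21.6  -0.2] F tool [ 3.79 -8.08  1.62] torque 0.371 q [-4.5 35.1 83.3  0.2 61.4 87.8]
```

Request:
{"op": "move_arm", "data": {"motion": [[[0.013,0.033,0],[0,0,0.25]]]}}

```text
time_s: 32.9
position: [0.5774, 0.0718, 0.0377]
tool_rot: [[0.997, -0.076, 0.003], [-0.076, -0.997, 0.003], [0.003, -0.003, -1.0]]
ft_force: [4.8, 8.5, -1.9]
grip_width: 0.0002
gripper_force: 4.0
```

```bash
python3 -c "
from st import *;st()"
```

```text
t 32.9 pos [0.5774 0.0718 0.0377] phi -4.3 W in tool mm [-45.9  21.6  -0.2] F tool [ 4.14 -8.79  1.97] torque 0.403 q [-4.6 35.2 83.3  0.2 61.4 89.6]
```

It has pinched, and the push rises about 0.7 N per 2°. The target is about 11 N (roughly 1.65 times the free push).

Request:
{"op": "move_arm", "data": {"motion": [[[0.013,0.033,0],[0,0,0.25]],[[0.013,0.033,0],[0,0,0.25]]]}}

```text
time_s: 33.1
position: [0.5786, 0.0686, 0.0378]
tool_rot: [[0.989, -0.145, 0.004], [-0.145, -0.989, 0.003], [0.003, -0.004, -1.0]]
ft_force: [5.8, 9.7, -2.1]
grip_width: -0.0003
gripper_force: 4.9
```

```bash
python3 -c "
from st import *;st()"
```

```text
t 33.1 pos [0.5786 0.0686 0.0378] phi -8.3 W in tool mm [-46.   21.8  -0.2] F tool [  4.31 -10.4    2.13] torque 0.478 q [-5.  35.2 83.1  0.2 61.4 93.3]
```

Request:
{"op": "move_arm", "data": {"motion": [[[0.01,0.025,0],[0,0,0.19]]]}}

```text
time_s: 33.2
position: [0.579, 0.0674, 0.0377]
tool_rot: [[0.985, -0.171, 0.004], [-0.171, -0.985, 0.003], [0.003, -0.004, -1.0]]
ft_force: [5.4, 10.3, -2.4]
grip_width: 0.0
gripper_force: 5.2
```

```bash
python3 -c "
from st import *;st()"
```

```text
t 33.2 pos [0.579  0.0674 0.0377] phi -9.9 W in tool mm [-46.   21.9  -0.2] F tool [  3.54 -11.05   2.46] torque 0.508 q [-5.1 35.2 83.1  0.2 61.4 94.7]
```

The ratio is about 1.65–1.7, so the can is firmly held. I'll back off, lift clear, and check.

Request:
{"op": "move_arm", "data": {"motion": [[[0,-0.06,0],[0,0,0]],[[0,-0.15,0],[0,0,0]],[[0,0,-0.6],[0,0,0]],[[0,0,-0.7],[0,0,0]],[[0,0,-0.7],[0,0,0]],[[0,0,0],[0,0,0]],[[0,0,0],[0,0,0]]]}}

```text
time_s: 33.9
position: [0.5793, 0.0764, 0.1375]
tool_rot: [[0.986, -0.169, 0.001], [-0.169, -0.986, 0.0], [0.001, -0.001, -1.0]]
ft_force: [1.1, 0.0, -0.9]
grip_width: 0.0
gripper_force: 0.0
```

Run:
```python
from st import *;st()
from wheel import *
o=env.observe();t=viewer.get_image('top');wheel(t,None);px,L=cl(t,None);m=(L[:,2]>.045)&(L[:,2]<.06)&(abs(L[:,0])<.03)&(L[:,1]>.04)&(L[:,1]<.12);print('can',m.sum(),m.any() and np.percentile(L[m],[2,50,98],axis=0).round(4))
d=pickle.load(open('v0.pkl','rb'))['top']
for n,p in dict(reel=(248,134),loupe=(308,132),tape=(228,279)).items():
    x,y=p;print(n,np.abs(d['frame'][y-14:y+14,x-14:x+14].astype(int)-t['frame'][y-14:y+14,x-14:x+14]).mean().round(1))
```

```text
t 33.9 pos [0.5793 0.0764 0.1375] phi -9.7 W in tool mm [-44.7  30.7  -0.1] F tool [ 1.11 -0.22  0.9 ] torque 0.01 q [-4.1 28.9 75.9  0.  75.1 95.6]
hub 96 [530.6  53.6] 18.7 0.0811
spoke phase mod72 -4.9 n 81 [(-84, 13), (-78, 16), (-72, 10), (60, 19), (66, 17)]
can 68 [[-0.0111  0.0758  0.0472]
 [-0.0014  0.086   0.0504]
 [ 0.0091  0.0958  0.0532]]
reel 18.1
loupe 10.4
tape 8.8
```

```bash
python3 -c "
from rig import env;print(env.close_job())"
```

```text
the job is handed in; nothing more can be done
None
```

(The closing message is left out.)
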